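# Load and set the stain bottle shaker

## Task

Get the bottle shaker running a new batch: first roll its thumbwheel all the way back to the stop at the robot's end of the scale (off), then stand every fallen amber bottle upright on the rubber deck. When all are standing there, slide the retaining rod, from the side away from the thumbwheel, through both eyelets in front of them until its flat head comes up to the first eyelet, and last roll the thumbwheel until the white pointer is level with the dark tab on the scale. Leave the jar, the dental model and the pot alone.

Things in the scene. Friction and masses are not known exactly. Their poses are not given: they have to be found in the camera images.
- shaker: Grey bottle shaker, fixed, 150 x 335 mm; place and yaw vary. Origin at bench height under the rubber deck's centre; +x away from the robot, +y to its left, z up. In its frame, mm: deck top z 30, free area x -50..60, y -100..100, fences 16 high over the deck at the back and both sides; steel eyelets at the front corners (x -62, y +-104); white console x -60..70, y -225..-115, top z 45.
- eye_left (a point): Centre of the left eyelet's opening, shaker frame (-62, 104, 62) mm: a square steel frame 8 mm thick in y, with an opening of 18 x 18 mm through it along the shaker's y, outside 28 mm wide, top at z = 76 mm.
- eye_right (a point): Centre of the right eyelet's opening, the same, at (-62, -104, 62) mm.
- wheel_top (a point): Top of the thumbwheel's rim, shaker frame (10, -165, 54) mm. Dark knurled wheel, radius 24 mm, 14 mm wide, axle along the shaker's y, recessed in the console: only its top 9 mm stand out. Pressed lightly with shut fingertips (about 5 N) and dragged along the shaker's x it rolls by friction; it turns easily (0.015 N m) and stays where it is left.
- wheel (a joint): Thumbwheel angle, 0 to 4 rad. 0 is the off stop. Grows when the top of the rim moves to the shaker's +x (away from the robot), 24 mm of rim per rad.
- pointer_tip (a point): White pointer (3 mm wide) beside the wheel, in a slot along the shaker's x at y = -192 mm; the wheel drives it 12 mm per rad in the same direction as the rim's top; at shaker x = -14 mm when off.
- tab: Dark steel tab 4 mm wide in x, 12 mm in y and 7 mm high on the console beside the pointer slot (y about -213 mm); does not move in a run, its place along the scale varies. Origin: centre of its underside; axes as the shaker's. Set when the pointer has the same x along the shaker as the tab.
- bottle1: Amber square bottle, round white cap, 80 mm long: body 44 x 44 x 60 mm, cap 30 mm across and 20 mm long; 80 to 170 g. Lies on the bench at the start, may be absent. Origin: centre of its base face. Own +x runs from base to cap (up when it stands upright); y and z are normal to the flat sides.
- bottle2: Amber square bottle, round white cap, 80 mm long: body 44 x 44 x 60 mm, cap 30 mm across and 20 mm long; 80 to 170 g. Lies on the bench at the start, may be absent. Origin: centre of its base face. Own +x runs from base to cap (up when it stands upright); y and z are normal to the flat sides.
- bottle3: Amber square bottle, round white cap, 80 mm long: body 44 x 44 x 60 mm, cap 30 mm across and 20 mm long; 80 to 170 g. Lies on the bench at the start, may be absent. Origin: centre of its base face. Own +x runs from base to cap (up when it stands upright); y and z are normal to the flat sides.
- rod: The retaining rod, 266 mm long, 60 g, balancing 41 mm from its origin: a flat steel head 26 x 26 x 10 mm at one end and a light round aluminium rod of 10 mm diameter with a rounded tip, 240 mm from the head's face to the tip. Lies flat on the bench to the left at the start. Origin: centre of the head; +x runs along the rod to its tip, which is 253 mm away; z is normal to the flat head.
- rod_tip (a point): The rod's free rounded tip, on its axis.
- jar: Bystander: squat jar 64 mm across, 70 mm high, behind the shaker. Origin: centre of its underside.
- model: Bystander: plaster tooth model on a blue base 75 x 85 mm, 38 mm high, back left. Origin: centre of its underside.
- pot: Bystander: white pot 72 mm across, 90 mm high, to the right. Origin: centre of its underside.
Mind the look-alikes: they are no part of the job. What is shaped like the bottle3 but red or yellow is not meant.

How it is judged:
By the outcome, as a careful person would: the job done as asked, in the order asked, and still so for the second after the job is handed in, with the robot touching nothing.
Of bottle1, bottle2, bottle3 only 2 to 3 are there at a start; the rules pass over those that are not, and their reading is None.
At some moment in a run one of bottle1, bottle2, bottle3 may be knocked a few centimetres aside while the robot is not near it.
Once in a run the grip may slacken for a moment while it holds something.
It also fails if it takes over 210 s, if anything falls off the work surface, if the arm or the gripper's body presses on something with over 40 N, if the wrist force passes 120 N, or if a joint passes its speed limit or range.

## Robot

A 7-joint arm with a two-finger parallel gripper is mounted at the origin on the work surface. World frame = base frame: x ahead of the robot, y to its left, z up, the work surface at z = 0. Lengths are in m, angles in degrees, forces in N, time in s.
With the tool pointing down it reaches from about 0.425 to 0.875 m from the base axis. Payload 4.7 kg.
Tool frame: the origin (TCP) lies at the very end of the fingers, on their centre line; the grasp point (between the pads) lies 19 mm behind it; z points along the fingers, y is the line along which they close (so a half turn about z gives the same grasp; the last joint's range is limited). The gripper opens to 87 mm and grips with 3 to 60 N. Pads are 19 mm wide; open, the fingers measure 117 mm over their backs; the gripper's body (75 mm by 190 mm) begins 51 mm behind the grasp point.
Start: joints at [69.563, 18.392, -4.016, 83.108, 1.295, 78.541, -3.26], TCP at [0.236, -0.606, 0.223] pointing down, gripper open.
Joint ranges: [-163.93, 163.93], [-17.29, 119.83], [-79.2, 71.16], [3.27, 140.29], [-89.18, 269.18], [5.43, 117.66], [-154.24, 154.24]. Speed limits (degrees/s): [147.25, 147.25, 180, 180, 180, 180, 180].

## Interface

Orientations are given as [roll, pitch, yaw] about the fixed x, y, z axes, in that order (R = Rz(yaw) Ry(pitch) Rx(roll)).
In Python, from cell import get_obs, eyes, env gives the robot as it stands.
- The arm moves only by the tool servo_tool, never from a script. Its argument "series" is a list that holds one entry, the list of rows, each a list of 7 numbers: the shift along the tool's x, y, z in units of 300 mm (1.0 is 300 mm), then the turn, a rotation vector about the tool's x, y, z in units of pi rad (1.0 is pi rad), then the opening, from 0 (shut) to 1 (fully open). In form: [[[tx, ty, tz, wx, wy, wz, gripper], ...]]. A call has 1 to 12 rows; each row is the pose to reach, as a shift and turn from the pose commanded when the call began, along the tool's axes at that moment, turning the shorter way round; what a row does not reach only later rows make up. A row lasts 1/12 s, in which the tool goes at most 41.7 mm and 7.16 degrees, less where a joint would pass 70% of its speed; a pose out of reach is approached as far as the arm can. A call with a number of a shift or a turn outside -1 to 1 is refused whole. A call with a gripper value outside its range is refused whole. The fingers move at their own pace and stop on an object; "grip_force" is the grip in N (left out, the last holds). Time passes only in rows, so rows that repeat a pose let the fingers close. It gives the time, the measured TCP pose, the force, the opening and the grip force at its end, in the units of the state.
- get_obs(): the state, without advancing time (a new reading comes with each control period).
- eyes.read_camera(name): name is "side" or "top"; returns a dict with "frame" (420x560x3 uint8, red, green, blue), "depth" (420x560 float32, m along the optical axis (not along the pixel's ray), 0 where there is no reading), "fx", "fy", "cx", "cy" (pixels), "origin" and "rotation" of the camera in the world. Camera axes: x right, y down, z forward; pixel columns grow to the right and rows downward; lengths in m; the calibration is good to about 2 mm. A picture is of the moment at which its call begins.
- env.sign_off(): hands the job in; it is judged then, once.
The state is a dict: "time_s": time; "qpos": joint angles; "joint_velocities": joint speeds; "effort": joint torques, N m; "tool_pos": TCP position; "tool_rot": TCP orientation; "force": force on the tool from outside, world axes, zero at the start; "wrist_torque": the same for the moment, N m; "grip_width": finger opening in m; "grasp_force": force on a finger pad.
Only numpy, scipy, OpenCV 4.12 (cv2) and the standard library are available. Lean on these libraries where they do the work, as an engineer would, in place of code of your own. Each camera call takes 0.05 s, during which the arm holds its last target. There are 200 camera calls.

## Working session

There is one attempt and no reset: what is moved stays moved. The work goes in short steps, Python scripts to look and compute and a tool call to move; the robot and the scene stay as the last step left them, time stands still between calls to the robot, and variables do not carry over. Pictures are saved under pics/ and viewed, at most 14 in all, crops included, and the job is handed in when it is done.

Besides the shell and the picture viewer there is one more tool, called in YAML: its name, and indented under it one key for each argument. servo_tool: Moves the arm, as the interface text tells. Shifts and turns lie within -1 to 1; 1 stands for 300 mm of shift or pi rad of turn. Its arguments: {"type":"object","properties":{"series":{"type":"array"},"grip_force":{"type":"number"}},"required":["series"]}

```bash
ls; mkdir -p pics
cat > h.py <<'E'
import numpy as np, cv2
from cell import get_obs, eyes, env
from scipy.spatial.transform import Rotation as R
def cam(n,save=None):
    c=eyes.read_camera(n); c['origin']=np.array(c['origin']); c['rotation']=np.array(c['rotation'])
    if save: cv2.imwrite('pics/'+save,c['frame'][:,:,::-1])
    return c
def pts(c):
    d=c['depth']; v,u=np.mgrid[:d.shape[0],:d.shape[1]]
    P=np.stack([(u-c['cx'])/c['fx']*d,(v-c['cy'])/c['fy']*d,d],-1)
    return P@c['rotation'].T+c['origin']
def ray(c,u,v,z):
    d=c['rotation']@np.array([(u-c['cx'])/c['fx'],(v-c['cy'])/c['fy'],1]); return c['origin']+d*(z-c['origin'][2])/d[2]
def proj(c,p):
    q=c['rotation'].T@(np.array(p)-c['origin']); return q[0]/q[2]*c['fx']+c['cx'],q[1]/q[2]*c['fy']+c['cy']
E
python3 - <<'E'
from h import *
for n in('top','side'):
    c=cam(n,n+'0.png'); np.savez('/tmp/'+n,**c); print(n,c['fx'],c['cx'],c['cy'],c['origin'],c['rotation'].round(3).tolist())
o=get_obs(); print({k:np.round(v,3).tolist() for k,v in o.items()})
E
```

```text
pics
top 405.39890620644263 280.7966385922111 200.05521156056332 [0.41253678 0.01473023 0.98015866] [-171.571, -0.682, -91.581]
side 482.51040375154724 276.8601586626101 196.04609676185805 [-0.06521707  0.8640892   0.9294125 ] [-130.131, 1.277, -144.949]
{'time_s': 0.1, 'qpos': [69.563, 18.437, -4.014, 83.167, 1.296, 78.541, -3.26], 'joint_velocities': [0.079, -0.027, -0.077, -0.216, 0.028, -0.109, -0.075], 'effort': [-0.0, -49.257, -0.405, -31.34, -0.064, 0.04, 0.0], 'tool_pos': [0.235, -0.605, 0.222], 'tool_rot': [-179.9, 0.007, 21.245], 'force': [-0.332, 0.085, -1.114], 'wrist_torque': [-0.005, -0.044, -0.01], 'grasp_force': 0.0, 'grip_width': 0.087}
```

View images.

```bash
cat >> h.py <<'E'
_cam=cam
def cam(n,save=None):
    c=_cam(n,save); c['rotation']=R.from_euler('xyz',c['rotation'],degrees=True).as_matrix(); return c
E
echo
```

```text
(no output)
```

View pics/top0.png

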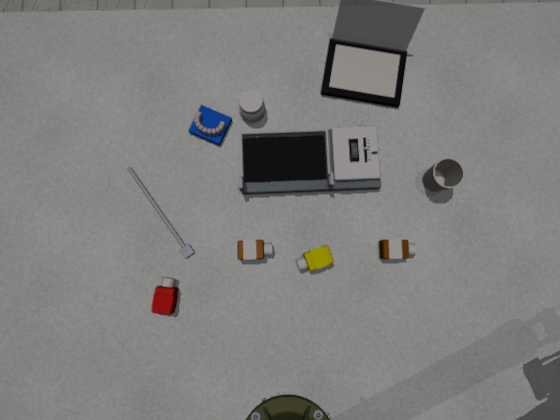

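View pics/side0.png

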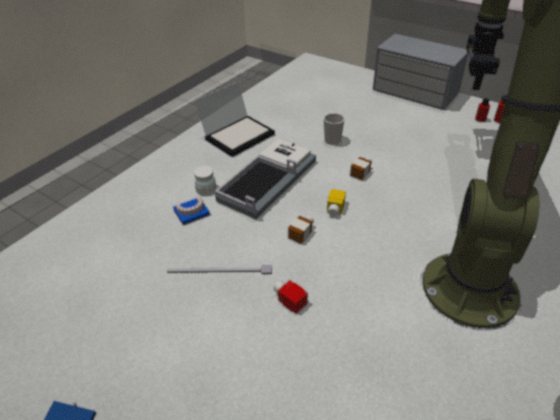

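```bash
cat > m.py <<'E'
from h import *
def blob(m,P,k=1,amin=30):
    n,l,s,_=cv2.connectedComponentsWithStats(m.astype(np.uint8))
    return [l==i for i in sorted(range(1,n),key=lambda i:-s[i,4])[:k] if s[i,4]>=amin]
def rect(c,m,z):
    v,u=np.where(m); p=np.array([ray(c,a,b,z)[:2] for a,b in zip(u,v)])*1000
    return cv2.minAreaRect(p.astype(np.float32))
E
python3 - <<'E'
from m import *
c=cam('top'); P=pts(c); f=c['frame'].astype(int); r,g,b=f[...,0],f[...,1],f[...,2]; z=P[...,2]
hsv=cv2.cvtColor(c['frame'],cv2.COLOR_RGB2HSV).astype(int)
print('bench z',np.median(z[300:330,250:400]))
box=np.zeros(z.shape,bool); box[115:200,230:390]=1
con=blob(box&(z>.04)&(r>150)&(hsv[...,1]<40),P)[0]; print('console',rect(c,con,.045),np.median(z[con]))
dk=blob(box&(r<40)&(abs(z-.03)<.01),P)[0]; print('deck',rect(c,dk,.03),np.median(z[dk]))
am=(hsv[...,0]>5)&(hsv[...,0]<20)&(hsv[...,1]>120)&(r>60)
for m in blob(am,P,6): print('amber',rect(c,m,.044),np.median(z[m]),m.sum(),np.argwhere(m).mean(0))
# rod
rb=np.zeros(z.shape,bool); rb[160:262,122:200]=1
m=blob(rb&(z>.004)&(z<.04),P)[0]; v,u=np.where(m); print('rod',rect(c,m,.008),m.sum(),z[m].max(), P[m].min(0),P[m].max(0))
# full: height map things on bench
im=cv2.resize(c['frame'][110:215,225:390],None,fx=4.8,fy=4.8,interpolation=cv2.INTER_CUBIC)
cv2.imwrite('pics/sh.png',im[:,:,::-1])
E
```

```text
bench z 0.00047308429262982177Traceback (most recent call last):
  File "<stdin>", line 6, in <module>
IndexError: list index out of range
```

Run:
```python
from m import *
c=cam('top'); P=pts(c); f=c['frame'].astype(int); r,g,b=f[...,0],f[...,1],f[...,2]; z=P[...,2]
hsv=cv2.cvtColor(c['frame'],cv2.COLOR_RGB2HSV).astype(int)
im=cv2.resize(c['frame'][110:215,225:390],None,fx=4.8,fy=4.8,interpolation=cv2.INTER_CUBIC)
cv2.imwrite('pics/sh.png',im[:,:,::-1])
print(f[145:180:8,370],z[145:180:8,370],P[160,370])
box=np.zeros(z.shape,bool); box[115:200,230:390]=1
for nm,mm,h in (('con',box&(z>.035)&(z<.06)&(r>120),.045),('dk',box&(r<45)&(abs(z-.03)<.012),.03)):
    for m in blob(mm,P): print(nm,rect(c,m,h),np.median(z[m]))
am=(hsv[...,0]>5)&(hsv[...,0]<20)&(hsv[...,1]>120)&(r>60)
for m in blob(am,P,6): print('amber',rect(c,m,.044),np.median(z[m]),m.sum(),np.argwhere(m).mean(0))
rb=np.zeros(z.shape,bool); rb[160:262,122:200]=1
for m in blob(rb&(z>.004)&(z<.04),P): print('rod',rect(c,m,.008),m.sum(),z[m].max(), P[m].min(0),P[m].max(0))
```

```text
[[144 141 143]
 [131 129 132]
 [146 143 145]
 [147 143 145]
 [136 134 133]] [0.04545602 0.04620752 0.04324561 0.04495588 0.04580288] [ 0.64174102 -0.21490722  0.04341547]
con ((661.73095703125, -181.110107421875), (125.97178649902344, 107.10308074951172), 0.8664911389350891) 0.045531988602548035
dk ((656.7249755859375, -11.467422485351562), (122.37753295898438, 201.29380798339844), 0.9724063873291016) 0.031066648151501175
amber ((438.8445739746094, 50.54219436645508), (13.74034309387207, 41.072509765625), 88.9113998413086) 0.04361709135902825 117 [249.20512821 259.5982906 ]
amber ((430.8695068359375, -282.8208312988281), (39.30841064453125, 12.900054931640625), 0.6034035682678223) 0.044482565041366384 104 [248.46153846 404.94230769]
amber ((432.101318359375, -238.00259399414062), (11.53520393371582, 39.14411926269531), 86.29588317871094) 0.04441506400489559 94 [248.54255319 385.44680851]
amber ((437.7945861816406, 96.35862731933594), (9.175333976745605, 41.02283477783203), 89.22156524658203) 0.04461587803177791 89 [249.60674157 240.06741573]
rod ((539.5944213867188, 292.7281188964844), (265.3330993652344, 26.446544647216797), 33.65659713745117) 537 0.014916105910233846 [0.42564826 0.21046763 0.00400248] [0.64786384 0.37238338 0.01491611]
```

View pics/sh.png

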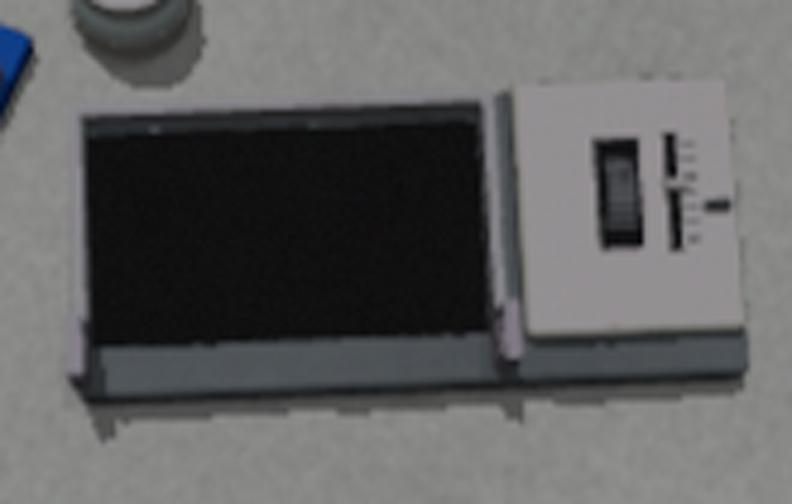

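Run:
```python
from m import *
c=cam('top'); P=pts(c); f=c['frame'].astype(int); z=P[...,2]; hsv=cv2.cvtColor(c['frame'],cv2.COLOR_RGB2HSV).astype(int)
box=np.zeros(z.shape,bool); box[115:200,230:390]=1
for m in blob(box&(z>.06),P,4,6): print('high',P[m].mean(0).round(4),np.ptp(P[m],0).round(3),m.sum(),rect(c,m,.076),np.argwhere(m).mean(0))
# console edges from mask
m=blob(box&(z>.035)&(z<.06)&(f[...,0]>120)&(np.arange(560)>333),P)[0]
m=cv2.morphologyEx(m.astype(np.uint8),cv2.MORPH_CLOSE,np.ones((15,15)))
e=[];w=[]
for u in range(338,375):
    v=np.where(m[:,u])[0]; e.append(ray(c,u,v.max()+.5,.045)[:2]); w.append(ray(c,u,v.min()-.5,.045)[:2])
for q in(e,w):
    q=np.array(q); p=np.polyfit(q[:,1],q[:,0],1); print('edge yaw',-np.degrees(np.arctan(p[0])),'x at -.181',np.polyval(p,-.181))
print('con',rect(c,m>0,.045))
# front base edge: saturation/blue grey base vs bench
for nm,u,v,h in(('ptr',225+672/4.8,110+185/4.8,.046),('tab',225+718/4.8,110+205/4.8,.052),('slotlo',225+677/4.8,110+250/4.8,.045),('slothi',225+670/4.8,110+133/4.8,.045),('wheel',225+619/4.8,110+193/4.8,.05)):
    print(nm,ray(c,u-.5,v-.5,h).round(4))
s=cam('side'); Q=pts(s); zz=Q[...,2]
bx=np.zeros(zz.shape,bool); bx[140:210,215:320]=1
for m in blob(bx&(zz>.06)&(zz<.09),Q,4,6): print('side high',Q[m].mean(0).round(4),np.ptp(Q[m],0).round(3),m.sum())
m=blob(bx&(abs(zz-.045)<.006)&(s['frame'][...,0]>110),Q)[0]; print('side con',rect(s,m,.045))
im=cv2.resize(s['frame'][130:215,210:325],None,fx=6.8,fy=6.8,interpolation=cv2.INTER_CUBIC)
cv2.imwrite('pics/sh2.png',im[:,:,::-1])
```

```text
high [0.5891 0.0923 0.0749] [0.028 0.008 0.02 ] 55 ((588.7619018554688, 92.31556701660156), (30.77663803100586, 8.59255313873291), 4.324218273162842) [182.43636364 239.74545455]
high [ 0.5914 -0.1152  0.0755] [0.027 0.009 0.018] 50 ((591.659423828125, -115.287841796875), (9.112081527709961, 27.962064743041992), 87.418701171875) [179.16 330.96]
edge yaw 0.9174190504461873 x at -.181 0.598705832300481
edge yaw 0.8459606902710983 x at -.181 0.7248419206681622
con ((661.7256469726562, -181.16592407226562), (125.96179962158203, 107.01634216308594), 0.8455585241317749)
ptr [ 0.6706 -0.2029  0.046 ]
tab [ 0.6583 -0.2236  0.052 ]
slotlo [ 0.6378 -0.2037  0.045 ]
slothi [ 0.6976 -0.2037  0.045 ]
wheel [ 0.6661 -0.1755  0.05  ]
side high [0.5904 0.0936 0.07  ] [0.029 0.013 0.016] 44
side high [ 0.5945 -0.114   0.0695] [0.032 0.013 0.015] 39
side con ((656.6386108398438, -66.69949340820312), (129.21031188964844, 324.2225036621094), 0.8596451878547668)
```

View pics/sh2.png

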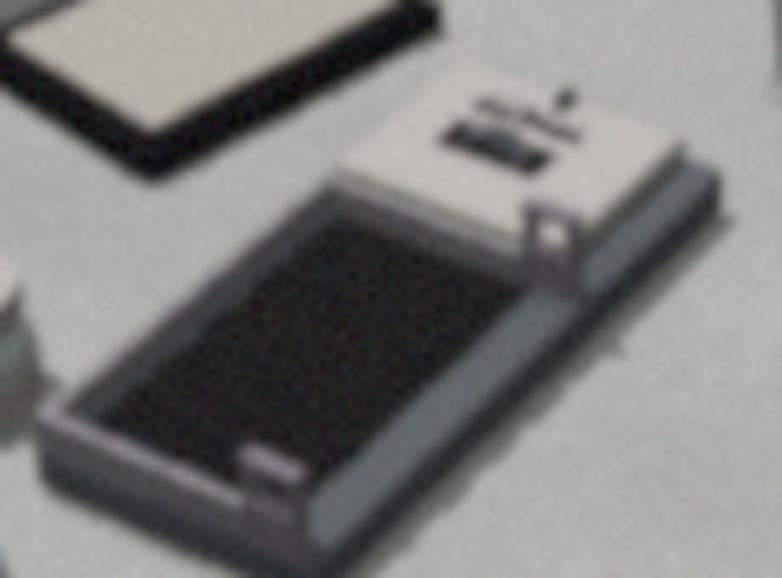

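```bash
cat >> m.py <<'E'
O=np.array([.6535,-.0105]); TH=0.95
def S(x,y,z):  # shaker mm -> world m
    a=np.radians(TH); return np.array([O[0]+(x*np.cos(a)-y*np.sin(a))/1e3,O[1]+(x*np.sin(a)+y*np.cos(a))/1e3,z/1e3])
def inS(p):
    a=np.radians(TH); d=(np.array(p[:2])-O)*1e3; return np.array([d[0]*np.cos(a)+d[1]*np.sin(a),-d[0]*np.sin(a)+d[1]*np.cos(a)])
def plan(*wps):
    """wps: (xyz,RotationOrYaw) each; prints row units relative to the previous waypoint"""
    o=get_obs(); p=np.array(o['tool_pos']); r=R.from_euler('xyz',o['tool_rot'],degrees=True)
    print('now',p.round(4),np.round(o['tool_rot'],1),'q',np.round(o['qpos'],0),'F',np.round(o['force'],1),'t',o['time_s'])
    for q,t in wps:
        t=t if isinstance(t,R) else R.from_euler('xyz',[180,0,t],degrees=True)
        d=r.inv().apply(np.array(q)-p)/.3; w=(r.inv()*t).as_rotvec()/np.pi
        print('  row',np.r_[d,w].round(4).tolist(),'n>=%.1f'%max(np.linalg.norm(d)*7.2,np.linalg.norm(w)*180/7.16))
        p,r=np.array(q),t
E
python3 - <<'E'
from m import *
w=S(10,-165,54); print(w)
plan((S(10,-165,120),90.95),(S(18,-165,64),90.95))
E
```

```text
[ 0.6662343  -0.17531152  0.054     ]
now [ 0.2354 -0.6057  0.2222] [-180.     0.    21.2] q [70. 18. -4. 83.  1. 79. -3.] F [ 0.  -0.5  0. ] t 0.3
  row [1.8584, -0.8166, 0.3409, -0.0002, -0.0001, -0.3873] n>=14.8
  row [0.0, 0.0267, 0.1867, 0.0, 0.0, 0.0] n>=1.4
```

servo_tool:
  series:
    - [[0.93,-0.41,0,0,0,0,0],[0.93,-0.41,0,0,0,0,0],[0.93,-0.41,0,0,0,0,0],[0.93,-0.41,0,0,0,0,0],[0.93,-0.41,0,0,0,0,0],[0.93,-0.41,0,0,0,0,0],[0.93,-0.41,0,0,0,0,0],[0.93,-0.41,0,0,0,0,0],[0.93,-0.41,0,0,0,0,0]]
  grip_force: 20

```text
time_s: 1.05
tool_pos: [0.4555, -0.3848, 0.2228]
tool_rot: [-179.9, -0.2, 21.8]
force: [0.9, 0.1, -0.9]
grip_width: 0.0352
grasp_force: 0.0
```

servo_tool:
  series:
    - [[0.93,-0.41,0.34,0,0,-0.387,0],[0.93,-0.41,0.34,0,0,-0.387,0],[0.93,-0.41,0.34,0,0,-0.387,0],[0.93,-0.41,0.34,0,0,-0.387,0],[0.93,-0.41,0.34,0,0,-0.387,0],[0.93,-0.41,0.34,0,0,-0.387,0],[0.93,-0.41,0.34,0,0,-0.387,0],[0.93,-0.41,0.34,0,0,-0.387,0],[0.93,-0.41,0.34,0,0,-0.387,0],[0.93,-0.41,0.34,0,0,-0.387,0],[0.93,-0.41,0.34,0,0,-0.387,0],[0.93,-0.41,0.34,0,0,-0.387,0]]

```text
time_s: 2.05
tool_pos: [0.6659, -0.1763, 0.1201]
tool_rot: [-180.0, 0.0, 90.6]
force: [-0.4, -0.4, 0.1]
grip_width: 0.0005
grasp_force: 0.0
```

Run:
```python
from m import *
plan((S(20,-165,90),90.95),(S(20,-165,60),90.95))
c=cam('top'); s=cam('side')
p=get_obs()['tool_pos']; print('proj tip',proj(c,p),proj(s,p))
a=c['frame'][110:215,300:410]; b=s['frame'][70:175,240:350]
cv2.imwrite('pics/w1.png',cv2.resize(np.hstack([a,b]),None,fx=3.6,fy=3.6)[:,:,::-1])
```

```text
now [ 0.6659 -0.1763  0.1201] [-180.     0.    90.6] q [ 34.  30. -30.  83.  15.  71.   3.] F [-0.4 -0.4  0.1] t 2.05
  row [0.0034, 0.0344, 0.1003, -0.0002, 0.0002, -0.0017] n>=0.8
  row [0.0, -0.0, 0.1, 0.0, 0.0, 0.0] n>=0.7
proj tip (np.float64(359.79792054873576), np.float64(141.05417092231806)) (np.float64(282.2752960322041), np.float64(131.01284634045075))
```

View pics/w1.png

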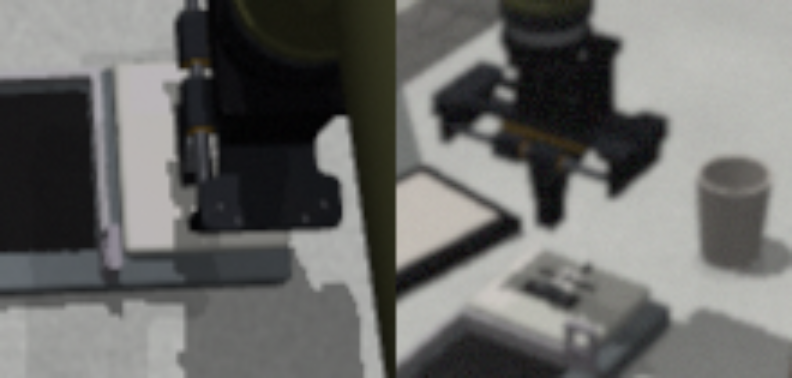

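servo_tool:
  series:
    - [[0.0034,0.034,0.19,0,0,0,0],[0.0034,0.034,0.19,0,0,0,0],[0.0034,0.034,0.207,0,0,0,0],[0.0034,0.034,0.213,0,0,0,0],[0.0034,0.034,0.217,0,0,0,0],[0.0034,0.034,0.217,0,0,0,0],[0.0034,0.034,0.217,0,0,0,0]]

```text
time_s: 2.73
tool_pos: [0.6774, -0.1735, 0.057]
tool_rot: [179.9, 0.0, 90.9]
force: [-1.1, -0.9, -0.2]
grip_width: 0.0003
grasp_force: 0.0
```

servo_tool:
  series:
    - [[0,0,0.0033,0,0,0,0],[0,0,0.0033,0,0,0,0],[0,0,0.0033,0,0,0,0]]

```text
time_s: 2.98
tool_pos: [0.6768, -0.1733, 0.0549]
tool_rot: [180.0, 0.0, 90.9]
force: [0.4, -1.1, 0.6]
grip_width: 0.0004
grasp_force: 0.0
```

servo_tool:
  series:
    - [[0,0,0.0033,0,0,0,0],[0,0,0.0033,0,0,0,0],[0,0,0.0033,0,0,0,0]]

```text
time_s: 3.23
tool_pos: [0.677, -0.1732, 0.054]
tool_rot: [180.0, 0.0, 90.9]
force: [-0.1, -0.3, 2.3]
grip_width: 0.0002
grasp_force: 1.3
```

servo_tool:
  series:
    - [[0,0,0.003,0,0,0,0],[0,0,0.003,0,0,0,0],[0,0,0.003,0,0,0,0]]

```text
time_s: 3.48
tool_pos: [0.6777, -0.1733, 0.0537]
tool_rot: [179.9, 0.0, 90.9]
force: [0.3, 0.9, 5.9]
grip_width: 0.0008
grasp_force: 2.7
```

servo_tool:
  series:
    - [[0,-0.008,0.001,0,0,0,0],[0,-0.016,0.001,0,0,0,0],[0,-0.024,0.001,0,0,0,0],[0,-0.032,0.001,0,0,0,0],[0,-0.04,0.001,0,0,0,0],[0,-0.048,0.001,0,0,0,0],[0,-0.056,0.001,0,0,0,0],[0,-0.064,0.001,0,0,0,0],[0,-0.07,0.001,0,0,0,0],[0,-0.07,0.001,0,0,0,0]]

```text
time_s: 4.32
tool_pos: [0.6558, -0.1736, 0.0535]
tool_rot: [180.0, 0.0, 90.9]
force: [-2.5, -0.4, 8.2]
grip_width: 0.0006
grasp_force: 3.9
```

servo_tool:
  series:
    - [[0,0,-0.04,0,0,0,0],[0,0,-0.04,0,0,0,0]]

```text
time_s: 4.48
tool_pos: [0.6564, -0.1736, 0.0659]
tool_rot: [179.9, 0.0, 90.9]
force: [1.1, 0.6, 1.6]
grip_width: 0.0006
grasp_force: 0.0
```

```bash
cat >> m.py <<'E'
def wheelpic(n):
    s=cam('side'); c=cam('top'); 
    a=cv2.resize(c['frame'][125:190,325:390],None,fx=6,fy=6,interpolation=cv2.INTER_CUBIC); b=cv2.resize(s['frame'][125:190,260:325],None,fx=6,fy=6,interpolation=cv2.INTER_CUBIC)
    cv2.imwrite('pics/'+n,np.hstack([a,b])[:,:,::-1]); plan(); return c,s
E
python3 -c "
from m import *
wheelpic('w2.png')"
```

```text
now [ 0.6558 -0.1736  0.0645] [180.    0.   90.9] q [ 35.  31. -30.  88.  17.  65.   2.] F [ 0.1 -0.5  0.1] t 4.5833
```

View pics/w2.png

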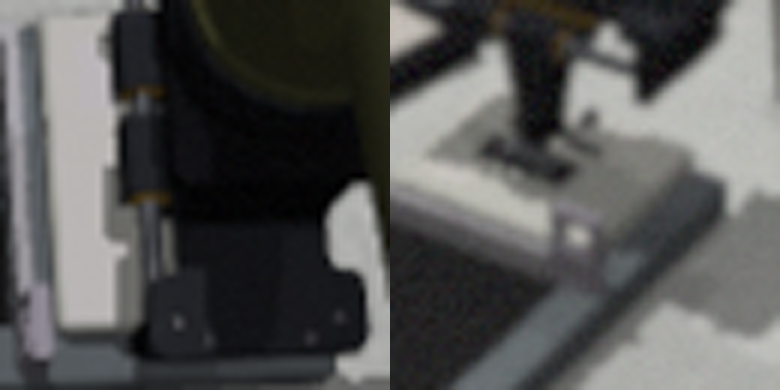

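servo_tool:
  series:
    - [[0,0.07,0,0,0,0,0],[0,0.07,0.02,0,0,0,0],[0,0.07,0.034,0,0,0,0],[0,0.07,0.04,0,0,0,0],[0,0.06,0.04,0,0,0,0],[0,0.05,0.04,0,0,0,0],[0,0.04,0.04,0,0,0,0],[0,0.03,0.04,0,0,0,0],[0,0.02,0.04,0,0,0,0],[0,0.01,0.04,0,0,0,0],[0,0,0.04,0,0,0,0],[0,0,0,0,0,0,0]]

```text
time_s: 5.58
tool_pos: [0.6528, -0.1733, 0.062]
tool_rot: [-179.7, -0.1, 90.9]
force: [0.1, -0.1, -0.4]
grip_width: 0.0008
grasp_force: 0.0
```

servo_tool:
  series:
    - [[0,0.07,0,0,0,0,0],[0,0.07,0.02,0,0,0,0],[0,0.07,0.034,0,0,0,0],[0,0.07,0.04,0,0,0,0],[0,0.06,0.04,0,0,0,0],[0,0.05,0.04,0,0,0,0],[0,0.04,0.04,0,0,0,0],[0,0.03,0.04,0,0,0,0],[0,0.02,0.04,0,0,0,0],[0,0.01,0.04,0,0,0,0],[0,0,0.04,0,0,0,0],[0,0,0,0,0,0,0]]

```text
time_s: 6.58
tool_pos: [0.6523, -0.1735, 0.0617]
tool_rot: [-179.6, -0.1, 90.9]
force: [-0.1, 0.2, -0.4]
grip_width: 0.0005
grasp_force: 0.0
```

servo_tool:
  series:
    - [[0,0.07,0,0,0,0,0],[0,0.07,0.02,0,0,0,0],[0,0.07,0.034,0,0,0,0],[0,0.07,0.04,0,0,0,0],[0,0.06,0.04,0,0,0,0],[0,0.05,0.04,0,0,0,0],[0,0.04,0.04,0,0,0,0],[0,0.03,0.04,0,0,0,0],[0,0.02,0.04,0,0,0,0],[0,0.01,0.04,0,0,0,0],[0,0,0.04,0,0,0,0]]

```text
time_s: 7.5
tool_pos: [0.6564, -0.1736, 0.0535]
tool_rot: [179.8, 0.0, 90.9]
force: [0.7, -0.1, 2.8]
grip_width: 0.0003
grasp_force: 1.2
```

servo_tool:
  series:
    - [[0,0,-0.4,0,0,0,0],[0,0,-0.4,0,0,0,0],[0.2,0,-0.4,0,0,0,0],[0.6,-0.3,-0.4,0,0,0,0],[0.6,-0.3,-0.4,0,0,0,0],[0.6,-0.3,-0.4,0,0,0,0],[0.6,-0.3,-0.4,0,0,0,1],[0.6,-0.3,-0.4,0,0,0,1]]

```text
time_s: 8.17
tool_pos: [0.5574, 0.0135, 0.1719]
tool_rot: [-179.7, -0.1, 91.5]
force: [0.9, 1.5, -0.1]
grip_width: 0.0073
grasp_force: 0.0
```

```bash
python3 -c "
from m import *
c=cam('top','top3.png')
wheelpic('w3.png')"
```

```text
now [0.5615 0.0045 0.1716] [-1.799e+02  1.000e-01  9.100e+01] q [ 30.  13. -37.  99.   8.  71.  -9.] F [ 0.4 -1.4  1. ] t 8.3167
```

View pics/w3.png

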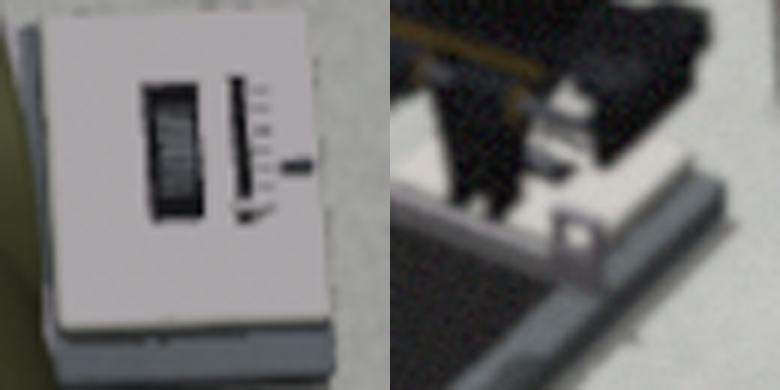

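Run:
```python
from m import *
c=cam('top'); g=c['frame'].astype(int).sum(2)//3
print(g[136:164,363:369].tolist())
for n,u,v,h in(('slot lo',365.3,161,.045),('slot hi',364.3,137.5,.045)): print(n,inS(ray(c,u,v,h)))
print([ (v,inS(ray(c,365,v,.046))[0].round(1)) for v in (157,158,159,160,161)])
print(g[148:158,370:378].tolist(), [(v,inS(ray(c,374,v,.052))[0].round(1)) for v in (151,152,153,154)])
```

```text
[[167, 166, 167, 167, 167, 166], [134, 128, 137, 160, 166, 167], [83, 23, 80, 150, 166, 166], [95, 22, 80, 141, 149, 146], [97, 22, 80, 138, 144, 140], [97, 21, 69, 147, 167, 167], [100, 28, 49, 136, 149, 146], [103, 32, 50, 134, 144, 140], [100, 27, 39, 143, 167, 166], [104, 34, 22, 142, 159, 156], [114, 48, 20, 142, 138, 124], [122, 55, 21, 130, 140, 134], [120, 55, 20, 112, 157, 167], [130, 64, 21, 98, 137, 146], [141, 75, 21, 67, 126, 141], [139, 74, 23, 67, 148, 167], [152, 85, 22, 68, 139, 150], [167, 97, 22, 50, 134, 145], [167, 96, 20, 44, 144, 166], [167, 98, 25, 35, 134, 150], [166, 103, 32, 42, 133, 145], [167, 106, 56, 65, 146, 166], [159, 133, 126, 128, 157, 167], [149, 141, 139, 139, 139, 142], [156, 110, 74, 70, 94, 104], [167, 113, 48, 58, 107, 134], [167, 141, 121, 128, 144, 162], [167, 167, 167, 167, 167, 167]]
slot lo [ -17.49509874 -192.4337394 ]
slot hi [  40.14192292 -194.34873614]
[(157, np.float64(-8.0)), (158, np.float64(-10.4)), (159, np.float64(-12.9)), (160, np.float64(-15.3)), (161, np.float64(-17.7))]
[[167, 167, 167, 167, 167, 167, 167, 163], [161, 166, 167, 166, 167, 167, 166, 165], [159, 166, 167, 167, 159, 156, 156, 163], [166, 157, 138, 133, 121, 115, 115, 146], [153, 129, 73, 51, 55, 55, 55, 123], [150, 125, 81, 65, 66, 67, 75, 136], [166, 154, 135, 130, 130, 130, 136, 159], [154, 163, 167, 167, 167, 167, 166, 166], [150, 163, 167, 166, 167, 167, 166, 167], [166, 167, 166, 167, 167, 167, 168, 167]] [(151, np.float64(4.2)), (152, np.float64(1.7)), (153, np.float64(-0.7)), (154, np.float64(-3.1))]
```

Run:
```python
from m import *
plan((S(20,-165,170),90.95),(S(20,-165,66),90.95))
```

```text
now [0.5621 0.0033 0.1714] [-1.799e+02  1.000e-01  9.080e+01] q [ 30.  13. -37.  99.   8.  71.  -9.] F [ 0.9 -1.9 -0.3] t 8.3667
  row [-0.6001, 0.3718, 0.0049, -0.0006, 0.0004, -0.0007] n>=5.1
  row [0.0, -0.0, 0.3467, 0.0, 0.0, 0.0] n>=2.5
```

servo_tool:
  series:
    - [[-0.6,0.372,0.005,0,0,0,0],[-0.6,0.372,0.005,0,0,0,0],[-0.6,0.372,0.005,0,0,0,0],[-0.6,0.372,0.005,0,0,0,0],[-0.6,0.372,0.005,0,0,0,0],[-0.6,0.372,0.005,0,0,0,0],[-0.6,0.372,0.3,0,0,0,0],[-0.6,0.372,0.36,0,0,0,0],[-0.6,0.372,0.36,0,0,0,0]]

```text
time_s: 9.12
tool_pos: [0.6739, -0.1758, 0.0578]
tool_rot: [-179.6, -0.1, 90.7]
force: [-1.3, -0.2, -0.1]
grip_width: 0.0007
grasp_force: 0.0
```

servo_tool:
  series:
    - [[0,0,0.02,0,0,0,0],[0,0,0.034,0,0,0,0],[0,0,0.036,0,0,0,0],[0,0,0.036,0,0,0,0]]

```text
time_s: 9.45
tool_pos: [0.6781, -0.1755, 0.0537]
tool_rot: [179.9, 0.1, 90.7]
force: [1.0, -0.1, 4.0]
grip_width: 0.0005
grasp_force: 1.6
```

servo_tool:
  series:
    - [[0,-0.01,0.002,0,0,0,0],[0,-0.02,0.002,0,0,0,0],[0,-0.03,0.002,0,0,0,0],[0,-0.04,0.002,0,0,0,0],[0,-0.05,0.002,0,0,0,0],[0,-0.06,0.002,0,0,0,0],[0,-0.07,0.002,0,0,0,0],[0,-0.076,0.002,0,0,0,0],[0,-0.076,0.002,0,0,0,0]]

```text
time_s: 10.2
tool_pos: [0.6542, -0.1744, 0.0533]
tool_rot: [180.0, 0.0, 90.9]
force: [1.5, -0.5, 6.2]
grip_width: 0.0004
grasp_force: 2.8
```

servo_tool:
  series:
    - [[0,0,-0.4,0,0,0,0],[0,0,-0.4,0,0,0,0],[0.2,0,-0.4,0,0,0,0],[0.6,-0.3,-0.4,0,0,0,0.8],[0.6,-0.3,-0.4,0,0,0,0.8],[0.6,-0.3,-0.4,0,0,0,0.8],[0.6,-0.3,-0.4,0,0,0,0.8],[0.6,-0.3,-0.4,0,0,0,0.8]]

```text
time_s: 10.87
tool_pos: [0.5563, 0.0133, 0.1723]
tool_rot: [-179.7, -0.1, 91.5]
force: [-0.3, 0.4, 0.3]
grip_width: 0.0261
grasp_force: 0.0
```

Run:
```python
from m import *
c=cam('top'); g=c['frame'].astype(int).sum(2)//3
print(g[155:163,363:369].tolist())
hsv=cv2.cvtColor(c['frame'],cv2.COLOR_RGB2HSV).astype(int); am=(hsv[...,0]>5)&(hsv[...,0]<20)&(hsv[...,1]>120)&(c['frame'][...,0]>60)
for m in blob(am,None,6): print('amber',rect(c,m,.044),m.sum())
X=R.from_euler('xyz',[180,0,90],degrees=True)
# bottle A pick: tool y=+x world, tilt tool z toward +y by 45
T=R.from_euler('x',45,degrees=True)*X
print('toolz',T.apply([0,0,1]),'tooly',T.apply([0,1,0]))
```

```text
[[166, 98, 25, 35, 134, 149], [166, 103, 33, 41, 132, 144], [166, 105, 56, 65, 146, 166], [158, 131, 126, 128, 156, 166], [148, 140, 139, 139, 139, 141], [157, 109, 73, 70, 93, 104], [166, 112, 47, 57, 107, 134], [167, 141, 120, 127, 143, 161]]
amber ((430.8695068359375, -282.8208312988281), (39.30841064453125, 12.900054931640625), 0.6034035682678223) 104
amber ((431.0101013183594, -237.93194580078125), (11.53520679473877, 41.331199645996094), 86.29589080810547) 102
amber ((438.9245300292969, 96.34327697753906), (9.175333976745605, 38.76277160644531), 89.22156524658203) 88
amber ((438.9294128417969, 53.980281829833984), (6.862187385559082, 41.033512115478516), 88.9113998413086) 54
toolz [ 1.11022302e-16  7.07106781e-01 -7.07106781e-01] tooly [ 1.00000000e+00 -1.94289029e-16  0.00000000e+00]
```

```bash
cat >> m.py <<'E'
X=R.from_euler('xyz',[180,0,90],degrees=True)
def pick(x,y,z,yaw=0,tilt=45): # grasp pt (m); yaw of bottle: rotation of grip plane
    T=R.from_euler('xyz',[tilt,0,yaw],degrees=True)*X; return np.array([x,y,z])+.019*T.apply([0,0,1]),T
E
python3 - <<'E'
from m import *
p,T=pick(.4385,.063,.025); b=lambda d:p-d*T.apply([0,0,1])
q,T2=pick(*S(5,-45,69),yaw=.95,tilt=-45)
plan((b(.15),T),(p,T),(p+[0,0,.16],T),(q+[0,0,.06],T2),(q,T2))
E
```

```text
now [0.5578 0.0102 0.1723] [-179.8   -0.    91.3] q [ 30.  12. -38.  99.   8.  72.  -9.] F [ 0.1 -0.4 -0.1] t 10.9167
  row [-0.1236, -0.4001, 0.1839, -0.0042, 0.2499, 0.0066] n>=6.3
  row [0.0, -0.0, 0.5, 0.0, 0.0, 0.0] n>=3.6
  row [0.3771, 0.0, -0.3771, 0.0, 0.0, 0.0] n>=3.8
  row [-0.4744, 0.7366, -0.2104, -0.0, -0.5, -0.0059] n>=12.6
  row [0.1414, -0.0, 0.1414, 0.0, 0.0, 0.0] n>=1.4
```

servo_tool:
  series:
    - [[-0.124,-0.4,0.184,-0.004,0.25,0.0066,0.95],[-0.124,-0.4,0.184,-0.004,0.25,0.0066,0.95],[-0.124,-0.4,0.184,-0.004,0.25,0.0066,0.95],[-0.124,-0.4,0.184,-0.004,0.25,0.0066,0.95],[-0.124,-0.4,0.184,-0.004,0.25,0.0066,0.95],[-0.124,-0.4,0.184,-0.004,0.25,0.0066,0.95],[-0.124,-0.4,0.184,-0.004,0.25,0.0066,0.95],[-0.124,-0.4,0.184,-0.004,0.25,0.0066,0.95],[-0.124,-0.4,0.184,-0.004,0.25,0.0066,0.95],[-0.124,-0.4,0.184,-0.004,0.25,0.0066,0.95]]

```text
time_s: 11.75
tool_pos: [0.442, -0.0335, 0.1177]
tool_rot: [179.8, -45.0, 89.8]
force: [0.7, 0.5, -0.3]
grip_width: 0.082
grasp_force: 0.0
```

Run:
```python
from m import *
p,T=pick(.4385,.063,.025); b=lambda d:p-d*T.apply([0,0,1])
plan((p,T))
s=cam('side','s4.png')
hsv=cv2.cvtColor(s['frame'],cv2.COLOR_RGB2HSV).astype(int)
print(proj(s,get_obs()['tool_pos']))
```

```text
now [ 0.442  -0.0335  0.1177] [179.8 -45.   89.8] q [ 58.  19. -30. 112. -31.  77.  41.] F [ 0.7  0.5 -0.3] t 11.75
  row [0.0093, -0.0151, 0.5092, 0.0021, 0.0001, -0.0008] n>=3.7
(np.float64(320.45078059144794), np.float64(180.23411014038567))
```

View pics/s4.png

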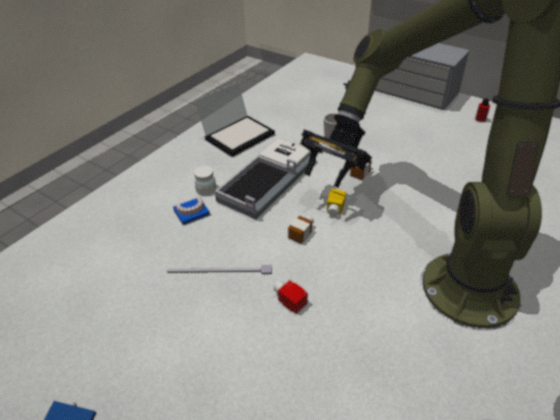

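servo_tool:
  series:
    - [[0.009,-0.015,0.13,0.002,0,0,0.95],[0.009,-0.015,0.26,0.002,0,0,0.95],[0.009,-0.015,0.39,0.002,0,0,0.95],[0.009,-0.015,0.45,0.002,0,0,0.95],[0.009,-0.015,0.49,0.002,0,0,0.95],[0.009,-0.015,0.509,0.002,0,0,0.95],[0.009,-0.015,0.509,0.002,0,0,0.95]]

```text
time_s: 12.38
tool_pos: [0.4383, 0.0776, 0.0118]
tool_rot: [-180.0, -45.0, 90.0]
force: [-0.4, -0.3, -0.5]
grip_width: 0.0826
grasp_force: 0.0
```

servo_tool:
  series:
    - [[0,0,0,0,0,0,0.3],[0,0,0,0,0,0,0.3],[0,0,0,0,0,0,0.3],[0,0,0,0,0,0,0.3],[0,0,0,0,0,0,0.3],[0,0,0,0,0,0,0.3],[0,0,0,0,0,0,0.3],[0,0,0,0,0,0,0.3],[0,0,0,0,0,0,0.3],[0,0,0,0,0,0,0.3]]
  grip_force: 30

```text
time_s: 13.22
tool_pos: [0.4391, 0.0755, 0.0116]
tool_rot: [-179.9, -45.0, 89.8]
force: [-0.3, -2.2, 2.4]
grip_width: 0.0436
grasp_force: 30.0
```

servo_tool:
  series:
    - [[0.1,0,-0.1,0,0,0,0.3],[0.2,0,-0.2,0,0,0,0.3],[0.3,0,-0.3,0,0,0,0.3],[0.42,0,-0.42,0,0,0,0.3],[0.42,0,-0.42,0,0,0,0.3],[0.42,0,-0.42,0,0,0,0.3]]

```text
time_s: 13.72
tool_pos: [0.4407, 0.0753, 0.1919]
tool_rot: [179.6, -44.8, 90.1]
force: [0.1, -0.0, -2.8]
grip_width: 0.0436
grasp_force: 30.0
```

Run:
```python
from m import *
q,T2=pick(*S(5,-45,69),yaw=.95,tilt=-45)
plan((q+[0,0,.07],T2),(q,T2)); s=cam('side'); c=cam('top')
cv2.imwrite('pics/p5.png',np.hstack([s['frame'][100:300,230:430],c['frame'][140:340,200:400]])[:,:,::-1])
```

```text
now [0.4407 0.0753 0.1919] [179.6 -44.8  90.1] q [ 54.   6. -36. 115. -39.  79.  33.] F [ 0.1 -0.  -2.8] t 13.7167
  row [-0.4978, 0.7295, -0.1773, 0.0016, -0.4986, -0.0069] n>=12.5
  row [0.165, -0.0, 0.165, 0.0, 0.0, 0.0] n>=1.7
```

View pics/p5.png

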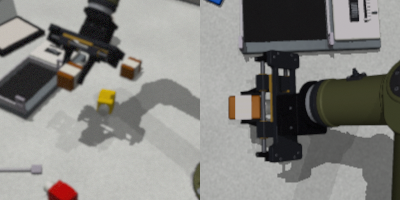

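servo_tool:
  series:
    - [[-0.1,0.15,-0.03,0.0016,-0.1,-0.007,0.3],[-0.2,0.25,-0.06,0.0016,-0.15,-0.007,0.3],[-0.2,0.35,-0.1,0.0016,-0.2,-0.007,0.3],[-0.3,0.45,-0.12,0.0016,-0.25,-0.007,0.3],[-0.35,0.55,-0.15,0.0016,-0.3,-0.007,0.3],[-0.4,0.65,-0.17,0.0016,-0.35,-0.007,0.3],[-0.498,0.7295,-0.177,0.0016,-0.4,-0.007,0.3],[-0.498,0.7295,-0.177,0.0016,-0.45,-0.007,0.3],[-0.498,0.7295,-0.177,0.0016,-0.498,-0.007,0.3],[-0.498,0.7295,-0.177,0.0016,-0.498,-0.007,0.3],[-0.498,0.7295,-0.177,0.0016,-0.498,-0.007,0.3],[-0.498,0.7295,-0.177,0.0016,-0.498,-0.007,0.3]]

```text
time_s: 14.82
tool_pos: [0.6565, -0.0666, 0.1185]
tool_rot: [-179.4, 41.2, 91.6]
force: [-0.9, -0.1, -1.9]
grip_width: 0.0439
grasp_force: 30.0
```

Run:
```python
from m import *
q,T2=pick(*S(5,-45,69),yaw=.95,tilt=-45)
plan((q+[0,0,.03],T2),(q,T2))
```

```text
now [ 0.6565 -0.0666  0.1185] [-179.4   41.2   91.6] q [ -1.  32. -22.  90.  50.  83. -37.] F [-0.9 -0.1 -1.9] t 14.8167
  row [0.0665, 0.0105, 0.0875, -0.0011, -0.0209, 0.0027] n>=0.8
  row [0.0707, -0.0, 0.0707, 0.0, 0.0, 0.0] n>=0.7
```

servo_tool:
  series:
    - [[0.066,0.01,0.087,-0.001,-0.021,0.003,0.3],[0.066,0.01,0.087,-0.001,-0.021,0.003,0.3],[0.066,0.01,0.087,-0.001,-0.021,0.003,0.3],[0.066,0.01,0.087,-0.001,-0.021,0.003,0.3],[0.066,0.01,0.087,-0.001,-0.021,0.003,0.3]]

```text
time_s: 15.23
tool_pos: [0.661, -0.0721, 0.0907]
tool_rot: [179.5, 44.7, 90.2]
force: [1.3, 0.4, -0.9]
grip_width: 0.0435
grasp_force: 30.0
```

Run:
```python
from m import *
q,T2=pick(*S(5,-45,69),yaw=.95,tilt=-45)
plan((q,T2)); s=cam('side'); c=cam('top')
cv2.imwrite('pics/p6.png',np.hstack([cv2.resize(s['frame'][90:220,200:330],None,fx=3,fy=3),cv2.resize(c['frame'][90:220,230:360],None,fx=3,fy=3)])[:,:,::-1])
```

```text
now [ 0.661  -0.0721  0.0907] [179.5  44.7  90.2] q [ -3.  35. -21.  90.  53.  83. -41.] F [ 1.3  0.4 -0.9] t 15.2333
  row [0.0902, -0.0059, 0.0754, -0.0001, -0.0017, -0.003] n>=0.8
```

View pics/p6.png

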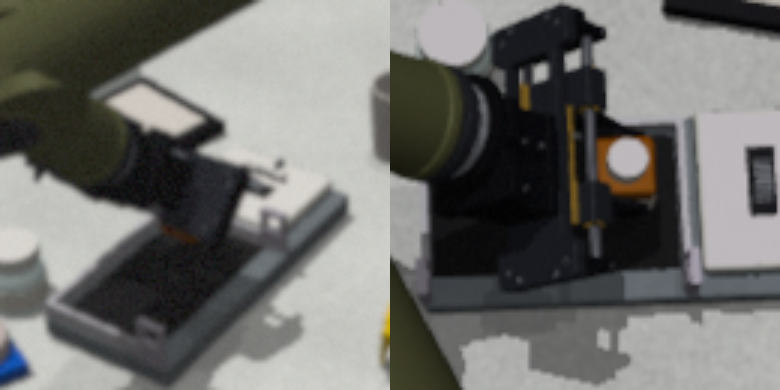

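servo_tool:
  series:
    - [[0.03,-0.006,0.025,0,-0.002,-0.003,0.3],[0.055,-0.006,0.045,0,-0.002,-0.003,0.3],[0.07,-0.006,0.06,0,-0.002,-0.003,0.3],[0.08,-0.006,0.067,0,-0.002,-0.003,0.3],[0.087,-0.006,0.073,0,-0.002,-0.003,0.3],[0.09,-0.006,0.075,0,-0.002,-0.003,0.3],[0.09,-0.006,0.075,0,-0.002,-0.003,0.3]]

```text
time_s: 15.92
tool_pos: [0.6576, -0.0677, 0.0582]
tool_rot: [-179.7, 45.5, 91.1]
force: [-8.8, 3.1, 17.6]
grip_width: 0.0438
grasp_force: 30.0
```

servo_tool:
  series:
    - [[0.002,0,0.002,0,0,0,0.3],[0.004,0,0.004,0,0,0,0.3],[0.004,0,0.004,0,0,0,0.3]]

```text
time_s: 16.17
tool_pos: [0.6576, -0.0678, 0.0582]
tool_rot: [-179.8, 45.5, 91.0]
force: [-12.1, 3.9, 23.2]
grip_width: 0.0438
grasp_force: 30.0
```

servo_tool:
  series:
    - [[-0.004,0,-0.004,0,0,0,0.3],[-0.007,0,-0.007,0,0,0,0.3],[-0.007,0,-0.007,0,0,0,0.3],[-0.007,0,-0.007,0,0,0,0.3]]

```text
time_s: 16.5
tool_pos: [0.6576, -0.0678, 0.0581]
tool_rot: [-179.7, 45.4, 91.1]
force: [-7.2, 1.0, 12.8]
grip_width: 0.0439
grasp_force: 30.0
```

servo_tool:
  series:
    - [[0,0,0,0,0,0,0.7],[0,0,0,0,0,0,0.7],[0,0,0,0,0,0,0.7],[0,0,0,0,0,0,0.7],[0,0,-0.05,0,0,0,0.7],[0,0,-0.15,0,0,0,0.7],[0,0,-0.25,0,0,0,0.7],[0,0,-0.4,0,0,0,0.7],[0,0,-0.4,0,0,0,0.7],[0,0,-0.4,0,0,0,0.7]]

```text
time_s: 17.33
tool_pos: [0.6585, 0.0231, 0.1424]
tool_rot: [179.9, 44.8, 91.3]
force: [-0.9, -0.3, -0.7]
grip_width: 0.0607
grasp_force: 0.0
```

Run:
```python
from m import *
plan(); c=cam('top'); P=pts(c); z=P[...,2]
hsv=cv2.cvtColor(c['frame'],cv2.COLOR_RGB2HSV).astype(int)
am=(hsv[...,0]>5)&(hsv[...,0]<20)&(hsv[...,1]>120)&(c['frame'][...,0]>60)
for m in blob(am,P,6): print('amber',rect(c,m,.044),m.sum(),np.median(z[m]))
w=np.zeros(z.shape,bool); w[115:200,230:332]=1
for m in blob(w&(z>.1)&(z<.12)&(c['frame'].min(2)>100),P,3,15): print('cap',P[m].mean(0),m.sum(),inS(P[m].mean(0)))
```

```text
now [0.6585 0.0231 0.1424] [179.9  44.8  91.3] q [ -9.  35. -23.  84.  51.  92. -42.] F [-0.9 -0.3 -0.7] t 17.3333
amber ((668.35302734375, -61.19407653808594), (46.3310661315918, 45.476158142089844), 1.5918575525283813) 192 0.08974374210070146
amber ((430.99609375, -237.42063903808594), (12.837376594543457, 41.31184768676758), 89.921630859375) 104 0.043965566402692335
amber ((430.8695068359375, -282.8208312988281), (39.30841064453125, 12.900054931640625), 0.6034035682678223) 104 0.04463265267511857
cap [ 0.65526888 -0.05685482  0.11038203] 129 [  1.0000787  -46.37777904]
```

Run:
```python
from m import *
p,T=pick(.431,-.269,.025); b=lambda d:p-d*T.apply([0,0,1])
q,T2=pick(*S(3,25,72),yaw=.95,tilt=-45)
h=np.array([.5,-.15,.24]); 
plan((h,T),(b(.15),T),(p,T),(p+[0,0,.2],T),(q+[0,0,.07],T2),(q,T2))
c=cam('top'); print(ray(c,445,172,.09),inS([.6,-.39]))
```

```text
now [0.6577 0.0203 0.1408] [-179.9   45.    91.3] q [ -9.  35. -23.  84.  51.  92. -42.] F [ 0.4 -0.8 -0.3] t 17.3833
  row [-0.6268, -0.5379, 0.1596, -0.0003, 0.4998, 0.0075] n>=12.6
  row [-0.7872, -0.23, -0.2104, 0.0, 0.0, 0.0] n>=6.1
  row [-0.0, -0.0, 0.5, 0.0, 0.0, 0.0] n>=3.6
  row [0.4714, 0.0, -0.4714, 0.0, 0.0, 0.0] n>=4.8
  row [0.4094, 0.751, 0.8006, -0.0, -0.5, -0.0059] n>=12.6
  row [0.165, -0.0, 0.165, 0.0, 0.0, 0.0] n>=1.7
[ 0.59845363 -0.37129177  0.09      ] [ -59.78470611 -378.5608127 ]
```

servo_tool:
  series:
    - [[-0.1,-0.05,-0.1,0,0,0,0.9],[-0.236,-0.15,-0.236,0,0.04,0,0.9],[-0.3,-0.3,-0.2,0,0.08,0,0.95],[-0.35,-0.5379,-0.1,0,0.12,0.007,0.95],[-0.45,-0.5379,0,0,0.16,0.007,0.95],[-0.6268,-0.5379,0.16,0,0.2,0.007,0.95],[-0.6268,-0.5379,0.16,0,0.24,0.007,0.95],[-0.6268,-0.5379,0.16,0,0.28,0.007,0.95],[-0.6268,-0.5379,0.16,0,0.32,0.007,0.95],[-0.6268,-0.5379,0.16,0,0.36,0.007,0.95],[-0.6268,-0.5379,0.16,0,0.4,0.007,0.95],[-0.6268,-0.5379,0.16,0,0.44,0.007,0.95]]

```text
time_s: 18.43
tool_pos: [0.4984, -0.1542, 0.2396]
tool_rot: [180.0, -32.5, 89.7]
force: [0.3, 0.7, -0.6]
grip_width: 0.0828
grasp_force: 0.0
```

Run:
```python
from m import *
p,T=pick(.431,-.269,.025); b=lambda d:p-d*T.apply([0,0,1])
plan((b(.15),T),(p,T))
```

```text
now [ 0.4984 -0.1542  0.2396] [180.  -32.5  89.7] q [ 40.  15.  -9.  92. -25.  91.  35.] F [ 0.3  0.7 -0.6] t 18.4333
  row [-0.8027, -0.2205, -0.0293, 0.0013, 0.0694, -0.0015] n>=6.0
  row [-0.0, -0.0, 0.5, 0.0, 0.0, 0.0] n>=3.6
```

servo_tool:
  series:
    - [[-0.8,-0.22,-0.03,0.0013,0.0694,-0.0015,0.95],[-0.8,-0.22,-0.03,0.0013,0.0694,-0.0015,0.95],[-0.8,-0.22,-0.03,0.0013,0.0694,-0.0015,0.95],[-0.8,-0.22,-0.03,0.0013,0.0694,-0.0015,0.95],[-0.8,-0.22,-0.03,0.0013,0.0694,-0.0015,0.95],[-0.8,-0.22,-0.03,0.0013,0.0694,-0.0015,0.95],[-0.8,-0.22,-0.03,0.0013,0.0694,-0.0015,0.95],[-0.8,-0.22,-0.03,0.0013,0.0694,-0.0015,0.95],[-0.8,-0.22,-0.03,0.0013,0.0694,-0.0015,0.95]]

```text
time_s: 19.18
tool_pos: [0.4322, -0.3592, 0.1183]
tool_rot: [-179.8, -44.8, 90.1]
force: [-0.6, -0.7, -0.2]
grip_width: 0.083
grasp_force: 0.0
```

Run:
```python
from m import *
c=cam('top');hsv=cv2.cvtColor(c['frame'],cv2.COLOR_RGB2HSV).astype(int)
am=(hsv[...,0]>5)&(hsv[...,0]<20)&(hsv[...,1]>120)&(c['frame'][...,0]>60)
for m in blob(am,None,6): print('amber',rect(c,m,.044),m.sum())
s=cam('side');hsv=cv2.cvtColor(s['frame'],cv2.COLOR_RGB2HSV).astype(int)
am=(hsv[...,0]>5)&(hsv[...,0]<20)&(hsv[...,1]>120)&(s['frame'][...,0]>60); P=pts(s)
for m in blob(am,None,6): print('side amber',np.median(P[m],0),m.sum())
p,T=pick(.431,-.269,.025)
plan((p,T))
```

```text
amber ((669.8815307617188, -61.09709167480469), (43.075538635253906, 44.11958694458008), 88.59154510498047) 169
amber ((430.8695068359375, -282.8208312988281), (39.30841064453125, 12.900054931640625), 0.6034035682678223) 104
amber ((432.101318359375, -238.0026092529297), (11.535205841064453, 39.14411926269531), 86.29588317871094) 95
side amber [ 0.64509493 -0.04088373  0.08588864] 89
side amber [ 0.43020813 -0.23280283  0.03825116] 60
now [ 0.4336 -0.3583  0.12  ] [180.  -44.7  90.4] q [ 54.  39.  -2.  77. -24. 100.  56.] F [0.9 0.3 0.4] t 19.2833
  row [-0.0111, -0.0068, 0.4976, -0.0013, 0.0015, 0.0015] n>=3.6
```

servo_tool:
  series:
    - [[-0.009,-0.006,0.13,0,0.001,0,0.95],[-0.009,-0.006,0.26,0,0.001,0,0.95],[-0.009,-0.006,0.38,0,0.001,0,0.95],[-0.009,-0.006,0.45,0,0.001,0,0.95],[-0.009,-0.006,0.48,0,0.001,0,0.95],[-0.009,-0.006,0.5,0,0.001,0,0.95],[-0.009,-0.006,0.5,0,0.001,0,0.95]]

```text
time_s: 19.87
tool_pos: [0.4311, -0.2553, 0.0113]
tool_rot: [180.0, -44.9, 90.4]
force: [-0.5, 0.3, 0.2]
grip_width: 0.0831
grasp_force: 0.0
```

servo_tool:
  series:
    - [[0,0,0,0,0,0,0.3],[0,0,0,0,0,0,0.3],[0,0,0,0,0,0,0.3],[0,0,0,0,0,0,0.3],[0,0,0,0,0,0,0.3],[0,0,0,0,0,0,0.3],[0,0,0,0,0,0,0.3],[0,0,0,0,0,0,0.3],[0,0,0,0,0,0,0.3],[0,0,0,0,0,0,0.3]]

```text
time_s: 20.7
tool_pos: [0.4308, -0.2559, 0.0107]
tool_rot: [-180.0, -44.9, 90.3]
force: [0.5, -0.7, 1.1]
grip_width: 0.0442
grasp_force: 29.8
```

servo_tool:
  series:
    - [[0.1,0,-0.1,0,0,0,0.3],[0.2,0,-0.2,0,0,0,0.3],[0.3,0,-0.3,0,0,0,0.3],[0.4,0,-0.4,0,0,0,0.3],[0.471,0,-0.471,0,0,0,0.3],[0.471,0,-0.471,0,0,0,0.3],[0.471,0,-0.471,0,0,0,0.3]]

```text
time_s: 21.28
tool_pos: [0.4312, -0.2562, 0.2119]
tool_rot: [179.8, -44.7, 90.4]
force: [-0.9, -0.1, -1.9]
grip_width: 0.0438
grasp_force: 29.8
```

Run:
```python
from m import *
q,T2=pick(*S(3,28,72),yaw=.95,tilt=-45)
plan((q+[0,0,.1],T2),(q,T2))
plan(([.45,-.02,.22],R.from_euler('x',0,degrees=True)*X),(q+[0,0,.1],T2))
```

```text
now [ 0.4312 -0.2562  0.2119] [179.8 -44.7  90.4] q [ 51.  25.  -5.  87. -27. 101.  50.] F [-0.9 -0.1 -1.9] t 21.2833
  row [0.4888, 0.7541, 0.7347, 0.0007, -0.4981, -0.0041] n>=12.5
  row [0.2357, -0.0, 0.2357, 0.0, 0.0, 0.0] n>=2.4
now [ 0.4312 -0.2562  0.2119] [179.8 -44.7  90.4] q [ 51.  25.  -5.  87. -27. 101.  50.] F [-0.9 -0.1 -1.9] t 21.2833
  row [0.5789, 0.0666, 0.534, -0.0, -0.2481, 0.0017] n>=6.2
  row [0.0804, 0.6875, 0.2048, -0.0021, -0.25, -0.005] n>=6.3
```

servo_tool:
  series:
    - [[0.1,0.01,0.09,0,-0.04,0,0.3],[0.2,0.02,0.18,0,-0.08,0,0.3],[0.3,0.03,0.27,0,-0.12,0,0.3],[0.4,0.05,0.36,0,-0.16,0,0.3],[0.5,0.06,0.45,0,-0.2,0,0.3],[0.579,0.0666,0.534,0,-0.24,0.0017,0.3],[0.579,0.0666,0.534,0,-0.248,0.0017,0.3],[0.579,0.0666,0.534,0,-0.248,0.0017,0.3]]

```text
time_s: 21.95
tool_pos: [0.4483, -0.013, 0.2184]
tool_rot: [-179.8, -0.1, 90.7]
force: [-0.3, 0.3, -1.4]
grip_width: 0.044
grasp_force: 29.8
```

Run:
```python
from m import *
q,T2=pick(*S(3,28,72),yaw=.95,tilt=-45)
plan((q+[0,0,.08],T2),(q,T2))
```

```text
now [ 0.4483 -0.013   0.2184] [-1.798e+02 -1.000e-01  9.070e+01] q [ 25.  -5. -25. 109.  -3.  76.   2.] F [-0.3  0.3 -1.4] t 21.95
  row [0.0474, 0.6949, 0.2631, -0.0018, -0.2508, -0.0005] n>=6.3
  row [0.1886, -0.0, 0.1886, 0.0, 0.0, 0.0] n>=1.9
```

servo_tool:
  series:
    - [[0.01,0.1,0.02,0,-0.04,0,0.3],[0.02,0.2,0.04,0,-0.08,0,0.3],[0.03,0.32,0.06,0,-0.12,0,0.3],[0.04,0.45,0.1,0,-0.16,0,0.3],[0.047,0.57,0.15,-0.001,-0.2,0,0.3],[0.047,0.695,0.2,-0.002,-0.24,0,0.3],[0.047,0.695,0.263,-0.002,-0.251,0,0.3],[0.047,0.695,0.263,-0.002,-0.251,0,0.3],[0.047,0.695,0.263,-0.002,-0.251,0,0.3],[0.047,0.695,0.263,-0.002,-0.251,0,0.3]]

```text
time_s: 22.78
tool_pos: [0.6578, -0.0069, 0.1417]
tool_rot: [179.7, 45.0, 89.8]
force: [0.2, 0.3, -1.1]
grip_width: 0.044
grasp_force: 29.8
```

Run:
```python
from m import *
q,T2=pick(*S(3,28,72),yaw=.95,tilt=-45)
plan((q,T2)); c=cam('top'); P=pts(c); z=P[...,2]
w=np.zeros(z.shape,bool); w[115:200,230:332]=1
for m in blob(w&(z>.1)&(z<.2)&(c['frame'].min(2)>100),P,3,15): print('cap',P[m].mean(0),m.sum(),inS(P[m].mean(0)))
```

```text
now [ 0.6578 -0.0069  0.1417] [179.7  45.   89.8] q [ -3.  36. -29.  85.  54.  93. -43.] F [ 0.2  0.3 -1.1] t 22.7833
  row [0.222, -0.0061, 0.1701, -0.0029, -0.0002, -0.0046] n>=2.0
cap [0.6562882  0.00407015 0.19534471] 173 [ 3.02938688 14.52192322]
cap [ 0.65520228 -0.05693888  0.11045894] 128 [  0.93209888 -46.46071866]
```

servo_tool:
  series:
    - [[0.05,-0.006,0.035,-0.003,0,-0.0046,0.3],[0.11,-0.006,0.085,-0.003,0,-0.0046,0.3],[0.16,-0.006,0.12,-0.003,0,-0.0046,0.3],[0.19,-0.006,0.145,-0.003,0,-0.0046,0.3],[0.21,-0.006,0.16,-0.003,0,-0.0046,0.3],[0.216,-0.006,0.165,-0.003,0,-0.0046,0.3],[0.216,-0.006,0.165,-0.003,0,-0.0046,0.3],[0.216,-0.006,0.165,-0.003,0,-0.0046,0.3]]

```text
time_s: 23.5
tool_pos: [0.6568, 0.0061, 0.0602]
tool_rot: [179.9, 44.9, 91.1]
force: [-0.3, -0.4, -0.7]
grip_width: 0.0439
grasp_force: 29.8
```

servo_tool:
  series:
    - [[0.003,0,0.003,0,0,0,0.3],[0.003,0,0.003,0,0,0,0.3],[0.003,0,0.003,0,0,0,0.3]]

```text
time_s: 23.75
tool_pos: [0.6565, 0.0062, 0.0586]
tool_rot: [180.0, 44.9, 91.1]
force: [0.8, 0.1, -1.5]
grip_width: 0.0442
grasp_force: 29.8
```

servo_tool:
  series:
    - [[0.003,0,0.003,0,0,0,0.3],[0.003,0,0.003,0,0,0,0.3],[0.003,0,0.003,0,0,0,0.3]]

```text
time_s: 24.0
tool_pos: [0.6562, 0.0061, 0.0567]
tool_rot: [-179.9, 44.9, 91.1]
force: [-0.5, -0.6, -2.2]
grip_width: 0.0438
grasp_force: 29.8
```

Run:
```python
from m import *
plan(); c=cam('top'); P=pts(c); z=P[...,2]
w=np.zeros(z.shape,bool); w[115:200,230:332]=1
for m in blob(w&(z>.1)&(z<.2)&(c['frame'].min(2)>100),P,3,15): print('cap',P[m].mean(0),m.sum(),inS(P[m].mean(0)))
```

```text
now [0.6562 0.0061 0.0567] [-179.9   44.9   91.1] q [ -4.  41. -28.  87.  56.  89. -48.] F [-0.5 -0.6 -2.2] t 24.0
cap [0.65382114 0.01722825 0.11253126] 129 [ 0.78082718 27.71911038]
cap [ 0.65517903 -0.0569383   0.11032071] 127 [  0.90885988 -46.4597575 ]
```

servo_tool:
  series:
    - [[0.004,0,0.004,0,0,0,0.3],[0.004,0,0.004,0,0,0,0.3],[0.004,0,0.004,0,0,0,0.3]]

```text
time_s: 24.3
tool_pos: [0.6562, 0.0061, 0.0549]
tool_rot: [-179.9, 44.9, 91.2]
force: [0.6, -0.0, -1.2]
grip_width: 0.0439
grasp_force: 29.8
```

servo_tool:
  series:
    - [[0,0,0,0,0,0,0.7],[0,0,0,0,0,0,0.7],[0,0,0,0,0,0,0.7],[0,0,0,0,0,0,0.7],[0,0,-0.05,0,0,0,0.7],[0,0,-0.15,0,0,0,0.7],[0,0,-0.25,0,0,0,0.7],[0,0,-0.4,0,0,0,0.7],[0,0,-0.4,0,0,0,0.7],[0,0,-0.4,0,0,0,0.7]]

```text
time_s: 25.13
tool_pos: [0.6554, 0.0959, 0.1429]
tool_rot: [179.7, 44.7, 91.2]
force: [0.3, 0.9, -0.6]
grip_width: 0.0606
grasp_force: 0.0
```

Run:
```python
from m import *
c=cam('top'); P=pts(c); z=P[...,2]
w=np.zeros(z.shape,bool); w[115:200,230:332]=1
for m in blob(w&(z>.1)&(z<.2)&(c['frame'].min(2)>100),P,3,15): print('cap',P[m].mean(0),m.sum(),inS(P[m].mean(0)))
# rod
rb=np.zeros(z.shape,bool); rb[160:262,122:200]=1
m=blob(rb&(z>.004)&(z<.04),P)[0]; print('rod',rect(c,m,.01))
f=c['frame'].astype(int)
hd=m&(cv2.erode(m.astype(np.uint8),np.ones((5,5)))>0); print('headcore',P[hd].mean(0),hd.sum())
(x,y),(a,b),t=rect(c,m,.01); u=np.array([np.cos(np.radians(t)),np.sin(np.radians(t))]); 
ctr=np.array([x,y]); head=(ctr-u*(265/2-13))/1e3; print('ends',ctr-u*132.5,ctr+u*132.5,'head',head)
# shaft axis by line fit away from the head
pp=P[m][:,:2]; s_=(pp-head)@u; sh=pp[(s_>.04)]; vx,vy,x0,y0=cv2.fitLine(sh.astype(np.float32),cv2.DIST_L2,0,.01,.01).ravel(); print('shaft',np.degrees(np.arctan2(vy,vx)),x0,y0)
if vx<0: vx,vy=-vx,-vy
k=(head-[x0,y0])@[vx,vy]; h=np.array([x0+k*vx,y0+k*vy]); print('head on axis',h)
yaw=np.degrees(np.arctan2(vy,vx))+180
plan(([.55,.15,.2],150),([h[0],h[1],.15],yaw),([h[0],h[1],.003],yaw))
```

```text
cap [0.65400337 0.01745169 0.11011601] 129 [ 0.96673669 27.93950669]
cap [ 0.65520686 -0.05694186  0.11030081] 127 [  0.9366305  -46.46377254]Traceback (most recent call last):
  File "<stdin>", line 7, in <module>
IndexError: list index out of range
```

Run:
```python
from m import *
plan(([.47,-.02,.25],140))
```

```text
now [0.6549 0.0931 0.1413] [179.9  44.8  91.2] q [-10.  40. -31.  79.  53.  99. -46.] F [ 0.1 -1.3  0.2] t 25.1833
  row [-0.5138, -0.6239, -0.0013, -0.1055, 0.2338, -0.2568] n>=9.1
```

servo_tool:
  series:
    - [[-0.1,-0.05,-0.1,0,0,0,0.8],[-0.2,-0.15,-0.2,0,0,0,0.8],[-0.25,-0.3,-0.2,0,0.02,0,0.9],[-0.3,-0.4,-0.2,-0.02,0.05,-0.05,1],[-0.4,-0.5,-0.1,-0.04,0.1,-0.1,1],[-0.5138,-0.624,0,-0.06,0.14,-0.14,1],[-0.5138,-0.624,0,-0.08,0.18,-0.19,1],[-0.5138,-0.624,0,-0.1,0.22,-0.24,1],[-0.5138,-0.624,0,-0.1055,0.234,-0.257,1],[-0.5138,-0.624,0,-0.1055,0.234,-0.257,1],[-0.5138,-0.624,0,-0.1055,0.234,-0.257,1],[-0.5138,-0.624,0,-0.1055,0.234,-0.257,1]]

```text
time_s: 26.18
tool_pos: [0.4686, -0.0236, 0.2492]
tool_rot: [-178.9, 2.2, 137.2]
force: [0.3, 0.2, -0.2]
grip_width: 0.0869
grasp_force: 0.0
```

```bash
cat > rod.py <<'E'
from m import *
c=cam('top','t7.png'); P=pts(c); z=P[...,2]
rb=np.zeros(z.shape,bool); rb[160:265,115:205]=1
m=blob(rb&(z>.004)&(z<.04),P)[0]
(x,y),(a,b),t=rect(c,m,.01); print('rod',(x,y),(a,b),t)
u=np.array([np.cos(np.radians(t)),np.sin(np.radians(t))]); 
ctr=np.array([x,y]); head=(ctr-u*(265/2-13))/1e3; print('head',head)
v,uu=np.where(m); pp=np.array([ray(c,i,j,.009)[:2] for i,j in zip(uu,v)]); s_=(pp-head)@u; sh=pp[(s_>.03)]; vx,vy,x0,y0=cv2.fitLine(sh.astype(np.float32),cv2.DIST_L2,0,.01,.01).ravel()
if vx<0: vx,vy=-vx,-vy
k=(head-[x0,y0])@[vx,vy]; h=np.array([x0+k*vx,y0+k*vy]); yaw=np.degrees(np.arctan2(vy,vx))+180
print('head on axis',h,yaw-180)
plan(([h[0],h[1],.13],yaw),([h[0],h[1],.003],yaw))
E
python3 rod.py
```

```text
rod (534.1419677734375, 296.74786376953125) (267.7057800292969, 26.434003829956055) 36.795806884765625
head [0.43844933 0.22517155]
head on axis [0.43842746 0.22520295] 34.84015
now [ 0.4694 -0.0277  0.2488] [-178.9    2.   137.2] q [ 22.  -4. -22. 105.   1.  78.  47.] F [ 1.3 -4.3  0.8] t 26.2333
  row [0.6622, 0.5549, 0.363, -0.0124, 0.0054, -0.4316] n>=10.9
  row [0.0, -0.0, 0.4233, 0.0, 0.0, 0.0] n>=3.0
```

servo_tool:
  series:
    - [[0.662,0.555,0.363,-0.0124,0.0054,-0.43,1],[0.662,0.555,0.363,-0.0124,0.0054,-0.43,1],[0.662,0.555,0.363,-0.0124,0.0054,-0.43,1],[0.662,0.555,0.363,-0.0124,0.0054,-0.43,1],[0.662,0.555,0.363,-0.0124,0.0054,-0.43,1],[0.662,0.555,0.363,-0.0124,0.0054,-0.43,1],[0.662,0.555,0.363,-0.0124,0.0054,-0.43,1],[0.662,0.555,0.363,-0.0124,0.0054,-0.43,1],[0.662,0.555,0.363,-0.0124,0.0054,-0.43,1],[0.662,0.555,0.363,-0.0124,0.0054,-0.43,1],[0.662,0.555,0.363,-0.0124,0.0054,-0.43,1],[0.662,0.555,0.363,-0.0124,0.0054,-0.43,1]]

```text
time_s: 27.23
tool_pos: [0.4386, 0.2294, 0.1278]
tool_rot: [-179.6, -0.2, -145.5]
force: [-0.2, -0.3, 1.3]
grip_width: 0.0872
grasp_force: 0.0
```

Run:
```python
from m import *
plan(([.439,.2258,.004],214.3))
s=cam('side'); c=cam('top')
print(proj(s,[.439,.2258,.01]),proj(c,[.439,.2258,.01]))
cv2.imwrite('pics/r8.png',np.hstack([cv2.resize(s['frame'][195:325,180:310],None,fx=3,fy=3),cv2.resize(c['frame'][155:285,120:250],None,fx=3,fy=3)])[:,:,::-1])
```

```text
now [0.4386 0.2294 0.1278] [-179.6   -0.2 -145.5] q [  7.   6. -40. 110.   5.  65.  90.] F [-0.2 -0.3  1.3] t 27.2333
  row [0.0045, -0.008, 0.4128, -0.0021, -0.001, 0.0012] n>=3.0
(np.float64(266.64442112804704), np.float64(267.64050224990024)) (np.float64(186.5297690050915), np.float64(251.32433997186914))
```

View pics/r8.png

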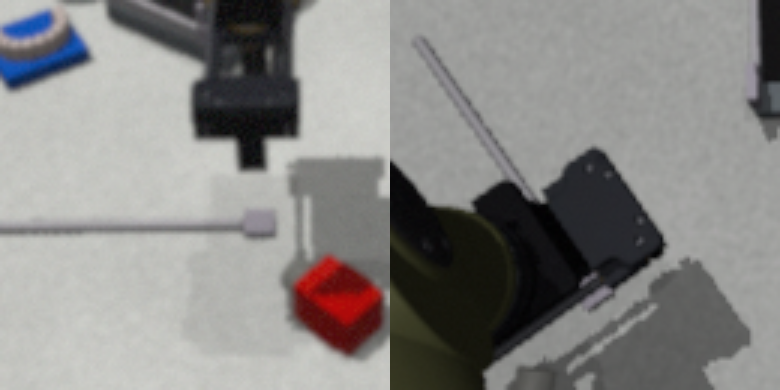

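servo_tool:
  series:
    - [[0.0045,-0.008,0.13,-0.002,-0.001,0.001,0.65],[0.0045,-0.008,0.26,-0.002,-0.001,0.001,0.65],[0.0045,-0.008,0.32,-0.002,-0.001,0.001,0.65],[0.0045,-0.008,0.37,-0.002,-0.001,0.001,0.65],[0.0045,-0.008,0.4,-0.002,-0.001,0.001,0.65],[0.0045,-0.008,0.41,-0.002,-0.001,0.001,0.65],[0.0045,-0.008,0.41,-0.002,-0.001,0.001,0.65]]

```text
time_s: 27.92
tool_pos: [0.4394, 0.2269, 0.0055]
tool_rot: [180.0, 0.1, -145.7]
force: [0.0, 0.4, 0.1]
grip_width: 0.0576
grasp_force: 0.0
```

servo_tool:
  series:
    - [[0,0,0,0,0,0,0.1],[0,0,0,0,0,0,0.1],[0,0,0,0,0,0,0.1],[0,0,0,0,0,0,0.1],[0,0,0,0,0,0,0.1],[0,0,0,0,0,0,0.1],[0,0,0,0,0,0,0.1],[0,0,0,0,0,0,0.1],[0,0,0,0,0,0,0.1]]
  grip_force: 45

```text
time_s: 28.67
tool_pos: [0.44, 0.2271, 0.0062]
tool_rot: [180.0, 0.1, -145.7]
force: [-1.0, -0.8, 4.2]
grip_width: 0.0244
grasp_force: 45.0
```

servo_tool:
  series:
    - [[0,0,-0.05,0,0,0,0.1],[0,0,-0.1,0,0,0,0.1],[0,0,-0.15,0,0,0,0.1],[0,0,-0.2,0,0,0,0.1],[0,0,-0.25,0,0,0,0.1],[0,0,-0.3,0,0,0,0.1],[0,0,-0.3,0,0,0,0.1]]

```text
time_s: 29.25
tool_pos: [0.4412, 0.2279, 0.0982]
tool_rot: [-180.0, 0.4, -145.6]
force: [0.7, 0.6, -0.5]
grip_width: 0.0251
grasp_force: 45.0
```

Run:
```python
from m import *
plan(([*S(-62,113+170,0)[:2],.13],90.95))
s=cam('side'); c=cam('top')
P=pts(c); z=P[...,2]; o=get_obs(); p=np.array(o['tool_pos']); u=np.array([np.cos(np.radians(o['tool_rot'][2]+180)),np.sin(np.radians(o['tool_rot'][2]+180))])
d=P[...,:2]-p[:2]; a=d@u; l=d@np.array([-u[1],u[0]])
for Pn,P in(('top',P),('side',pts(s))):
    d=P[...,:2]-p[:2]; a=d@u; l=d@np.array([-u[1],u[0]])
    for lo in(.05,.1,.15,.2,.23):
        m=(abs(l)<.03)&(a>lo)&(a<lo+.04)&(P[...,2]>.03)&(P[...,2]<.2); 
        if m.any(): print(Pn,lo,m.sum(),'lat',np.median(l[m]).round(4),'z',np.median(P[m][:,2]).round(4),'amax',a[m].max().round(3))
```

```text
now [0.4412 0.2279 0.0982] [-180.     0.4 -145.6] q [  7.   8. -40. 112.   6.  61.  89.] F [ 0.7  0.6 -0.5] t 29.25
  row [-0.4835, -0.1542, -0.1028, 0.0021, 0.0014, 0.6856] n>=17.2
top 0.05 26 lat 0.0003 z 0.0999 amax 0.09
top 0.1 84 lat 0.0003 z 0.099 amax 0.14
top 0.15 83 lat 0.0002 z 0.0992 amax 0.19
top 0.2 80 lat 0.0002 z 0.0988 amax 0.24
top 0.23 42 lat 0.0003 z 0.0986 amax 0.252
side 0.05 65 lat 0.003 z 0.0974 amax 0.089
side 0.1 68 lat 0.0025 z 0.0978 amax 0.139
side 0.15 73 lat 0.0034 z 0.0979 amax 0.19
side 0.2 75 lat 0.0026 z 0.0965 amax 0.239
side 0.23 41 lat 0.003 z 0.0964 amax 0.256
```

servo_tool:
  series:
    - [[0,0,0.1,0,0,0,0.1],[0,0,0.18,0,0,0,0.1],[0,0,0.24,0,0,0,0.1],[0,0,0.28,0,0,0,0.1],[0,0,0.295,0,0,0,0.1],[0,0,0.298,0,0,0,0.1],[0,0,0.298,0,0,0,0.4],[0,0,0.298,0,0,0,0.4],[0,0,0.304,0,0,0,0.4],[0,0,0.308,0,0,0,0.4],[0,0,0.31,0,0,0,0.4]]

```text
time_s: 30.27
tool_pos: [0.4397, 0.227, 0.0026]
tool_rot: [180.0, 0.1, -145.6]
force: [-0.2, -0.2, 0.6]
grip_width: 0.0342
grasp_force: 0.0
```

servo_tool:
  series:
    - [[0,0,0,0,0,0,0.4],[0,0,0,0,0,0,0.1],[0,0,0,0,0,0,0.1],[0,0,0,0,0,0,0.1],[0,0,0,0,0,0,0.1],[0,0,0,0,0,0,0.1],[0,0,0,0,0,0,0.1],[0,0,0,0,0,0,0.1]]

```text
time_s: 30.93
tool_pos: [0.4397, 0.2271, 0.0029]
tool_rot: [180.0, 0.1, -145.6]
force: [-0.3, 0.3, -0.0]
grip_width: 0.0252
grasp_force: 45.0
```

servo_tool:
  series:
    - [[0,0,-0.05,0,0,0,0.1],[0,0,-0.1,0,0,0,0.1],[0,0,-0.17,0,0,0,0.1],[0,0,-0.24,0,0,0,0.1],[0,0,-0.32,0,0,0,0.1],[0,0,-0.4,0,0,0,0.1],[0,0,-0.4,0,0,0,0.1]]

```text
time_s: 31.52
tool_pos: [0.4422, 0.2284, 0.1274]
tool_rot: [-179.9, 0.5, -145.6]
force: [0.7, 0.8, -1.1]
grip_width: 0.0254
grasp_force: 45.0
```

```bash
cat > rodchk.py <<'E'
from m import *
def chk():
    o=get_obs(); p=np.array(o['tool_pos']); t=np.radians(o['tool_rot'][2]+180); u=np.array([np.cos(t),np.sin(t)])
    for Pn in('top','side'):
        c=cam(Pn); P=pts(c); f=c['frame'].astype(int)
        d=P[...,:2]-p[:2]; a=d@u; l=d@np.array([-u[1],u[0]])
        for lo in(.05,.1,.15,.2,.23):
            m=(abs(l)<.03)&(a>lo)&(a<lo+.04)&(abs(P[...,2]-p[2])<.03)
            if m.any(): print(Pn,lo,m.sum(),'lat',np.median(l[m]).round(4),'z-tcp',(np.median(P[m][:,2])-p[2]).round(4),'amax',a[m].max().round(3))
E
python3 - <<'E'
from rodchk import *
chk(); plan(([*S(-62,113+170,0)[:2],.15],90.95))
E
```

```text
top 0.05 27 lat 0.0008 z-tcp 0.0074 amax 0.089
top 0.1 92 lat 0.0005 z-tcp 0.0067 amax 0.14
top 0.15 90 lat 0.0005 z-tcp 0.0072 amax 0.189
top 0.2 90 lat 0.0007 z-tcp 0.0074 amax 0.24
top 0.23 38 lat 0.0012 z-tcp 0.0077 amax 0.249
side 0.05 68 lat 0.0025 z-tcp 0.001 amax 0.09
side 0.1 66 lat 0.0039 z-tcp 0.0014 amax 0.139
side 0.15 68 lat 0.0031 z-tcp 0.0014 amax 0.189
side 0.2 83 lat 0.0031 z-tcp 0.0007 amax 0.24
side 0.23 39 lat 0.0034 z-tcp 0.0004 amax 0.249
now [0.4401 0.2269 0.1235] [-180.     0.2 -145.7] q [  8.   6. -40. 111.   5.  64.  90.] F [-0.   0.1 -0.9] t 31.6167
  row [-0.4879, -0.1536, -0.0865, 0.0012, 0.0008, 0.6855] n>=17.2
```

Run:
```python
from m import *
plan(([*S(-62,395,0)[:2],.15],90.95),([*S(-62,395,0)[:2],.15],90.95))
print(S(-62,395,0))
```

```text
now [0.4401 0.2269 0.1235] [-180.     0.2 -145.7] q [  8.   6. -40. 111.   5.  64.  90.] F [-0.   0.1 -0.9] t 31.6167
  row [-0.6934, 0.1581, -0.0859, 0.0012, 0.0008, 0.6855] n>=17.2
  row [0.0, 0.0, 0.0, 0.0, 0.0, 0.0] n>=0.0
[0.58495947 0.38341775 0.        ]
```

servo_tool:
  series:
    - [[-0.06,0.01,-0.08,0.001,0.001,0.04,0.1],[-0.13,0.03,-0.086,0.001,0.001,0.08,0.1],[-0.2,0.04,-0.086,0.001,0.001,0.12,0.1],[-0.27,0.06,-0.086,0.001,0.001,0.16,0.1],[-0.34,0.08,-0.086,0.001,0.001,0.2,0.1],[-0.41,0.09,-0.086,0.001,0.001,0.24,0.1],[-0.48,0.11,-0.086,0.001,0.001,0.28,0.1],[-0.55,0.125,-0.086,0.001,0.001,0.32,0.1],[-0.62,0.14,-0.086,0.001,0.001,0.36,0.1],[-0.693,0.158,-0.086,0.001,0.001,0.4,0.1],[-0.693,0.158,-0.086,0.001,0.001,0.42,0.1],[-0.693,0.158,-0.086,0.001,0.001,0.43,0.1]]

```text
time_s: 32.62
tool_pos: [0.5835, 0.3841, 0.1457]
tool_rot: [-179.7, -0.1, 136.8]
force: [-0.8, -0.3, -1.0]
grip_width: 0.0251
grasp_force: 45.0
```

Run:
```python
from m import *
plan(([*S(-62,395,0)[:2],.1],90.95))
```

```text
now [0.5835 0.3841 0.1457] [-1.797e+02 -1.000e-01  1.368e+02] q [-15.  30. -29.  80.  14.  75.   2.] F [-0.8 -0.3 -1. ] t 32.6167
  row [-0.0054, 0.0027, 0.1524, -0.0021, -0.0, 0.255] n>=6.4
```

servo_tool:
  series:
    - [[-0.005,0.003,0,-0.002,0,0.04,0.1],[-0.005,0.003,0,-0.002,0,0.08,0.1],[-0.005,0.003,0,-0.002,0,0.12,0.1],[-0.005,0.003,0,-0.002,0,0.16,0.1],[-0.005,0.003,0.03,-0.002,0,0.2,0.1],[-0.005,0.003,0.06,-0.002,0,0.23,0.1],[-0.005,0.003,0.1,-0.002,0,0.25,0.1],[-0.005,0.003,0.13,-0.002,0,0.255,0.1],[-0.005,0.003,0.152,-0.002,0,0.255,0.1],[-0.005,0.003,0.152,-0.002,0,0.255,0.1],[-0.005,0.003,0.152,-0.002,0,0.255,0.1]]

```text
time_s: 33.53
tool_pos: [0.5855, 0.3826, 0.1024]
tool_rot: [179.9, -0.0, 91.1]
force: [0.2, -0.6, -0.1]
grip_width: 0.0253
grasp_force: 45.0
```

Run:
```python
from rodchk import *
chk(); plan(([*S(-62,395,0)[:2],.060],90.95))
# relative: rod line vs eyelets in top view
c=cam('top'); P=pts(c); z=P[...,2]
w=np.zeros(z.shape,bool); w[165:200,225:350]=1
for m in blob(w&(z>.062)&(z<.085),P,4,6): print('eye',P[m].mean(0).round(4),inS(P[m].mean(0)),m.sum())
```

```text
top 0.05 87 lat -0.0025 z-tcp 0.0058 amax 0.089
top 0.1 87 lat -0.0025 z-tcp 0.006 amax 0.139
top 0.15 87 lat -0.0025 z-tcp 0.0057 amax 0.19
top 0.2 88 lat -0.0024 z-tcp 0.0047 amax 0.239
top 0.23 43 lat -0.0027 z-tcp 0.0049 amax 0.25
side 0.1 33 lat -0.002 z-tcp 0.0028 amax 0.14
side 0.15 50 lat -0.0015 z-tcp 0.0025 amax 0.189
side 0.2 47 lat -0.0017 z-tcp 0.0028 amax 0.24
side 0.23 23 lat -0.0019 z-tcp 0.0024 amax 0.249
now [0.5863 0.3832 0.104 ] [ 1.797e+02 -1.000e-01  9.110e+01] q [-21.  30. -20.  83.  11.  69. -41.] F [-0.4 -0.3 -0.9] t 33.6333
  row [0.0006, -0.0051, 0.1466, 0.0014, -0.0006, 0.0008] n>=1.1
eye [0.5891 0.0923 0.0751] [-62.67266966 103.80526701] 55
eye [ 0.5915 -0.1153  0.0751] [ -63.76482707 -103.76534175] 50
```

Run:
```python
from m import *
plan((S(-60,395,60.5),90.95),(S(-60,373,60.5),90.95))
```

```text
now [0.5864 0.3832 0.1043] [ 1.797e+02 -1.000e-01  9.110e+01] q [-21.  30. -20.  83.  11.  69. -41.] F [-0.1  0.4 -1.6] t 33.6833
  row [0.0004, 0.0012, 0.1459, 0.0015, -0.0007, 0.0008] n>=1.1
  row [-0.0733, -0.0, -0.0, 0.0, 0.0, 0.0] n>=0.5
```

servo_tool:
  series:
    - [[0,0.001,0.05,0.0015,-0.0007,0.0008,0.1],[0,0.001,0.1,0.0015,-0.0007,0.0008,0.1],[0,0.001,0.146,0.0015,-0.0007,0.0008,0.1],[-0.03,0.001,0.146,0.0015,-0.0007,0.0008,0.1],[-0.06,0.001,0.146,0.0015,-0.0007,0.0008,0.1],[-0.073,0.001,0.146,0.0015,-0.0007,0.0008,0.1],[-0.073,0.001,0.146,0.0015,-0.0007,0.0008,0.1],[-0.073,0.001,0.146,0.0015,-0.0007,0.0008,0.1]]

```text
time_s: 34.35
tool_pos: [0.5878, 0.3605, 0.0607]
tool_rot: [180.0, 0.0, 90.8]
force: [-0.2, 0.5, -0.3]
grip_width: 0.0249
grasp_force: 45.0
```

Run:
```python
from rodchk import *
chk(); plan(([*S(-60,373,60.5)],90.95))
s=cam('side'); c=cam('top')
a=cv2.resize(s['frame'][135:225,200:320],None,fx=6,fy=6,interpolation=cv2.INTER_CUBIC)
cv2.imwrite('pics/i9.png',a[:,:,::-1])
```

```text
top 0.05 74 lat -0.003 z-tcp 0.0061 amax 0.089
top 0.1 75 lat -0.003 z-tcp 0.0056 amax 0.14
top 0.15 75 lat -0.0028 z-tcp 0.0058 amax 0.188
top 0.2 77 lat -0.0028 z-tcp 0.0061 amax 0.239
top 0.23 89 lat -0.0017 z-tcp 0.0066 amax 0.27
side 0.1 32 lat -0.0025 z-tcp 0.0023 amax 0.138
side 0.15 50 lat -0.0028 z-tcp 0.0023 amax 0.19
side 0.2 47 lat -0.0028 z-tcp 0.001 amax 0.238
side 0.23 132 lat -0.0008 z-tcp -0.0065 amax 0.269
now [0.5873 0.3616 0.0606] [180.   -0.   90.9] q [-19.  31. -20.  86.  11.  65. -40.] F [-0.6 -0.3  0.8] t 34.45
  row [-0.0005, 0.0002, 0.0005, 0.0001, -0.0001, -0.0002] n>=0.0
```

View pics/i9.png

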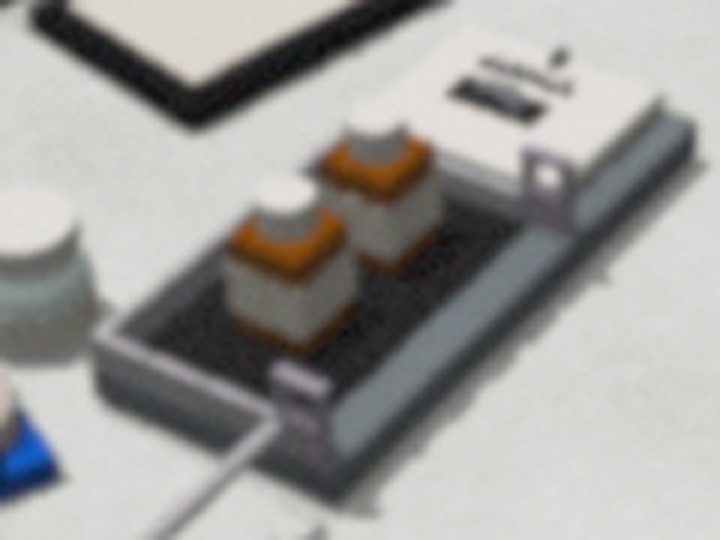

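servo_tool:
  series:
    - [[-0.03,0.002,0,0,0,0,0.1],[-0.06,0.002,0,0,0,0,0.1],[-0.09,0.002,0,0,0,0,0.1],[-0.12,0.002,0,0,0,0,0.1],[-0.15,0.002,0,0,0,0,0.1],[-0.18,0.002,0,0,0,0,0.1],[-0.18,0.002,0,0,0,0,0.1]]

```text
time_s: 35.13
tool_pos: [0.5893, 0.3034, 0.0597]
tool_rot: [-180.0, 0.2, 90.7]
force: [-0.2, 0.2, -1.4]
grip_width: 0.0253
grasp_force: 45.0
```

Run:
```python
from rodchk import *
chk(); plan(([*S(-60,145,60.5)],90.95))
s=cam('side'); c=cam('top')
cv2.imwrite('pics/i10.png',np.hstack([cv2.resize(s['frame'][155:225,220:320],None,fx=4,fy=4,interpolation=cv2.INTER_CUBIC),cv2.resize(c['frame'][150:220,230:330],None,fx=4,fy=4,interpolation=cv2.INTER_CUBIC)])[:,:,::-1])
```

```text
top 0.05 73 lat -0.0022 z-tcp 0.0062 amax 0.09
top 0.1 70 lat -0.003 z-tcp 0.0062 amax 0.14
top 0.15 74 lat -0.0028 z-tcp 0.0059 amax 0.188
top 0.2 261 lat -0.0004 z-tcp -0.0147 amax 0.24
top 0.23 254 lat 0.0025 z-tcp -0.0283 amax 0.27
side 0.1 22 lat -0.0028 z-tcp 0.0027 amax 0.139
side 0.15 45 lat -0.0029 z-tcp 0.002 amax 0.189
side 0.2 146 lat -0.0024 z-tcp -0.0015 amax 0.24
side 0.23 22 lat -0.0015 z-tcp 0.0012 amax 0.26
now [0.5886 0.3064 0.0599] [-180.     0.    90.8] q [-15.  28. -19.  91.  10.  63. -36.] F [-0.5  0.   0.6] t 35.2333
  row [-0.5766, -0.0002, -0.0017, -0.0002, 0.0002, -0.0006] n>=4.2
```

View pics/i10.png

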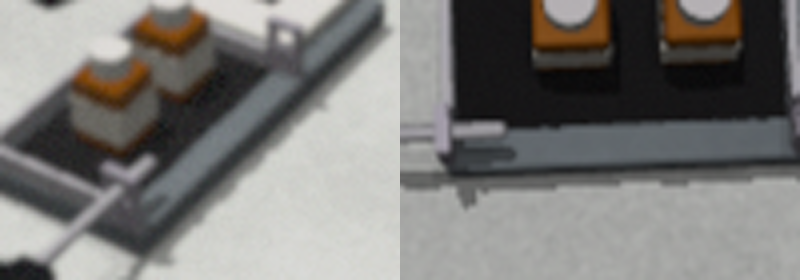

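servo_tool:
  series:
    - [[-0.05,0,0,0,0,0,0.1],[-0.1,0,-0.001,0,0,0,0.1],[-0.15,0,-0.001,0,0,0,0.1],[-0.2,0,-0.001,0,0,0,0.1],[-0.25,0,-0.001,0,0,0,0.1],[-0.3,0,-0.001,0,0,0,0.1],[-0.35,0,-0.001,0,0,0,0.1],[-0.4,0,-0.001,0,0,0,0.1],[-0.45,0,-0.001,0,0,0,0.1],[-0.5,0,-0.001,0,0,0,0.1],[-0.5,0,-0.001,0,0,0,0.1],[-0.5,0,-0.001,0,0,0,0.1]]

```text
time_s: 36.33
tool_pos: [0.591, 0.1554, 0.0602]
tool_rot: [-180.0, 0.1, 90.7]
force: [0.0, 0.8, 0.0]
grip_width: 0.0253
grasp_force: 45.0
```

Run:
```python
from rodchk import *
plan(([*S(-60,116,60.5)],90.95)); 
s=cam('side'); c=cam('top'); P=pts(c); f=c['frame'].astype(int)
for lo in np.arange(-.10,.08,.03):
    m=(P[...,1]>lo)&(P[...,1]<lo+.02)&(P[...,2]>.055)&(P[...,2]<.08)&(abs(P[...,0]-.59)<.015); print(lo.round(2),m.sum(),P[m].mean(0).round(4) if m.any() else '')
cv2.imwrite('pics/i11.png',np.hstack([cv2.resize(s['frame'][140:210,240:340],None,fx=4,fy=4,interpolation=cv2.INTER_CUBIC),cv2.resize(c['frame'][140:210,250:350],None,fx=4,fy=4,interpolation=cv2.INTER_CUBIC)])[:,:,::-1])
```

```text
now [0.591  0.1554 0.0602] [-1.80e+02  1.00e-01  9.07e+01] q [ -3.  22. -17.  99.   7.  60. -22.] F [0.  0.8 0. ] t 36.3333
  row [-0.1697, -0.0003, -0.0007, -0.0002, 0.0003, -0.0011] n>=1.2
-0.1 25 [ 0.5923 -0.0864  0.0655]
-0.07 32 [ 0.5916 -0.0602  0.0659]
-0.04 42 [ 0.5915 -0.0298  0.0651]
-0.01 35 [5.908e-01 5.000e-04 6.630e-02]
0.02 44 [0.5903 0.0304 0.0658]
0.05 36 [0.5898 0.0604 0.0667]
```

View pics/i11.png

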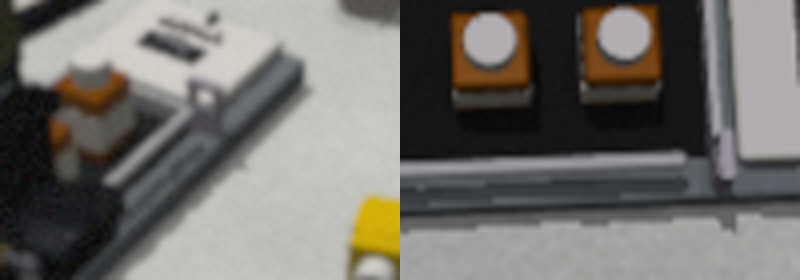

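servo_tool:
  series:
    - [[-0.03,0,-0.001,0,0,0,0.1],[-0.06,0,-0.001,0,0,0,0.1],[-0.09,0,-0.001,0,0,0,0.1],[-0.12,0,-0.001,0,0,0,0.1],[-0.14,0,-0.001,0,0,0,0.1],[-0.155,0,-0.001,0,0,0,0.1],[-0.165,0,-0.001,0,0,0,0.1],[-0.17,0,-0.001,0,0,0,0.1],[-0.17,0,-0.001,0,0,0,0.1]]

```text
time_s: 37.18
tool_pos: [0.5916, 0.1078, 0.0605]
tool_rot: [-180.0, -0.1, 91.0]
force: [1.4, 4.8, -1.4]
grip_width: 0.0254
grasp_force: 45.0
```

servo_tool:
  series:
    - [[-0.003,0,0,0,0,0,0.1],[-0.006,0,0,0,0,0,0.1],[-0.006,0,0,0,0,0,0.1]]

```text
time_s: 37.43
tool_pos: [0.5915, 0.1078, 0.0606]
tool_rot: [180.0, -0.2, 91.1]
force: [0.7, 6.3, -2.1]
grip_width: 0.0256
grasp_force: 45.0
```

servo_tool:
  series:
    - [[-0.003,0,0,0,0,0,0.1],[-0.006,0,0,0,0,0,0.1],[-0.006,0,0,0,0,0,0.1]]

```text
time_s: 37.68
tool_pos: [0.5916, 0.1077, 0.0606]
tool_rot: [180.0, -0.3, 91.1]
force: [1.2, 9.6, -3.2]
grip_width: 0.0251
grasp_force: 45.0
```

Run:
```python
from m import *
for n in('top','side'):
    c=cam(n); P=pts(c); 
    m=(P[...,1]<-.118)&(P[...,1]>-.17)&(P[...,2]>.056)&(P[...,2]<.075)&(abs(P[...,0]-.592)<.02)
    q=P[m]; print(n,m.sum(),q.min(0),q.mean(0)); print(inS(q[q[:,1].argmin()]), np.sort(q[:,1])[:6])
    cv2.imwrite('pics/'+n+'12.png',c['frame'][:,:,::-1])
c=cv2.imread('pics/top12.png'); s=cv2.imread('pics/side12.png')
cv2.imwrite('pics/i12.png',np.hstack([cv2.resize(s[150:220,220:320],None,fx=4,fy=4,interpolation=cv2.INTER_CUBIC),cv2.resize(c[150:220,200:300],None,fx=4,fy=4,interpolation=cv2.INTER_CUBIC)]))
```

```text
top 45 [ 0.57976027 -0.14305355  0.05743445] [ 0.593335   -0.1309357   0.06388106]
[ -63.79565795 -131.51390836] [-0.14305355 -0.1426832  -0.14244977 -0.14057095 -0.13989157 -0.13984133]
side 9 [ 0.58100205 -0.14031107  0.05944041] [ 0.58827442 -0.12434954  0.06449005]
[ -60.47802385 -128.82606306] [-0.14031107 -0.1355752  -0.12344814 -0.12275917 -0.12110662 -0.11999834]
```

View pics/i12.png

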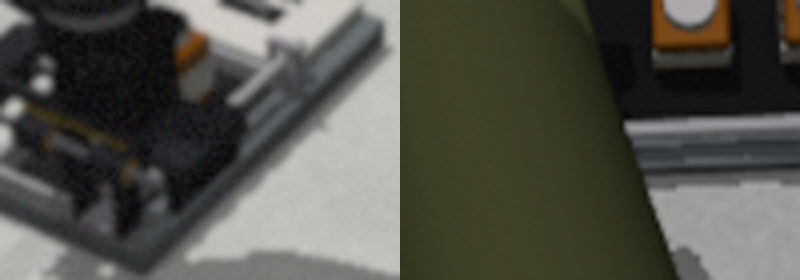

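servo_tool:
  series:
    - [[0.004,0,0.004,0,0,0,0.1],[0.004,0,0.01,0,0,0,0.1],[0.004,0,0.01,0,0,0,0.3],[0.004,0,0.01,0,0,0,0.5],[0.004,0,0.01,0,0,0,0.5],[0.004,0,0.01,0,0,0,0.5],[0.004,0,0.01,0,0,0,0.5]]

```text
time_s: 38.37
tool_pos: [0.5916, 0.1025, 0.0574]
tool_rot: [-179.9, 0.1, 90.9]
force: [0.8, -0.6, 0.1]
grip_width: 0.0411
grasp_force: 0.0
```

servo_tool:
  series:
    - [[0,0,-0.05,0,0,0,0.5],[0,0,-0.12,0,0,0,0.5],[0,0,-0.25,0,0,0,0.5],[0,0,-0.4,0,0,0,0.4],[0,0,-0.5,0,0,0,0],[0,-0.4,-0.5,0,0,0,0],[0,-0.4,-0.5,0,0,0,0],[0,-0.4,-0.5,0,0,0,0],[-0.4,-0.4,-0.5,0,0,0,0],[-0.4,-0.4,-0.5,0,0,0,0],[-0.4,-0.4,-0.5,0,0,0,0],[-0.4,-0.4,-0.5,0,0,0,0]]

```text
time_s: 39.37
tool_pos: [0.473, -0.0275, 0.2079]
tool_rot: [-180.0, 0.3, 90.2]
force: [0.4, -0.3, -0.3]
grip_width: 0.0007
grasp_force: 0.0
```

Run:
```python
from m import *
plan((S(0,-165,110),90.95),(S(0,-165,57),90.95))
c=cam('top'); P=pts(c); z=P[...,2]
w=np.zeros(z.shape,bool); w[115:200,230:332]=1
for m in blob(w&(z>.1)&(z<.12)&(c['frame'].min(2)>100),P,3,15): print('cap',P[m].mean(0),inS(P[m].mean(0)))
m=(P[...,1]<.19)&(P[...,1]>-.17)&(P[...,2]>.05)&(P[...,2]<.073)&(abs(P[...,0]-.591)<.018); q=P[m]; print(np.sort(q[:,1])[[0,3,6,-7,-4,-1]],inS([.59,np.sort(q[:,1])[3]]),inS([.589,np.sort(q[:,1])[-4]]))
cv2.imwrite('pics/i13.png',cv2.resize(c['frame'][125:205,220:390],None,fx=4.6,fy=4.6,interpolation=cv2.INTER_CUBIC)[:,:,::-1])
```

```text
now [ 0.473  -0.0275  0.2079] [-180.     0.3   90.2] q [ 10.  -2. -10. 108.  -0.  74.   0.] F [ 0.4 -0.3 -0.3] t 39.3667
  row [-0.4939, 0.6091, 0.3287, -0.0002, 0.0017, -0.004] n>=6.1
  row [0.0, -0.0, 0.1767, 0.0, 0.0, 0.0] n>=1.3
cap [0.65421997 0.01753799 0.11030687] [ 1.18473712 28.02219593]
cap [ 0.65544055 -0.05703425  0.11023086] [  1.16875559 -46.56003243]
[0.03294934 0.03527984 0.03755411 0.12008116 0.12033681 0.12050758] [-62.7322478   46.82637306] [-62.32187712 131.88822386]
```

View pics/i13.png

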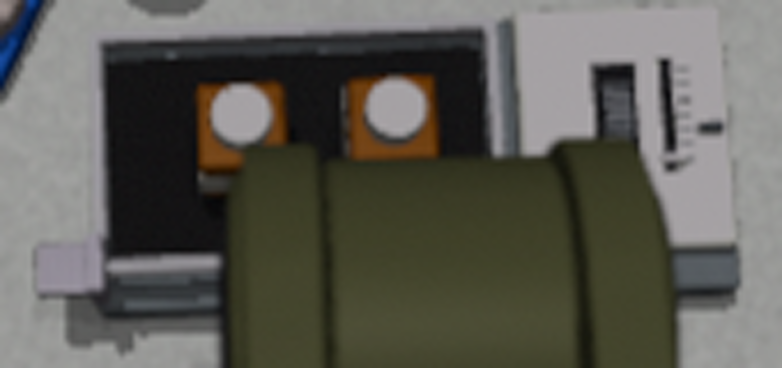

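servo_tool:
  series:
    - [[-0.49,0.2,0,0,0.0017,-0.004,0],[-0.49,0.2,0,0,0.0017,-0.004,0],[-0.49,0.3,0,0,0.0017,-0.004,0],[-0.49,0.4,0,0,0.0017,-0.004,0],[-0.494,0.6,0.1,0,0.0017,-0.004,0],[-0.494,0.602,0.3,0,0.0017,-0.004,0],[-0.494,0.602,0.44,0,0.0017,-0.004,0],[-0.494,0.602,0.49,0,0.0017,-0.004,0],[-0.494,0.602,0.5,0,0.0017,-0.004,0],[-0.494,0.602,0.5,0,0.0017,-0.004,0]]
  grip_force: 20

```text
time_s: 40.25
tool_pos: [0.6544, -0.1597, 0.0518]
tool_rot: [-179.5, -0.6, 91.7]
force: [-1.2, 5.2, -4.3]
grip_width: 0.0004
grasp_force: 2.2
```

servo_tool:
  series:
    - [[0,0,0.008,0,0,0,0],[0,0,0.008,0,0,0,0],[0,0,0.008,0,0,0,0]]

```text
time_s: 40.5
tool_pos: [0.6572, -0.1642, 0.0565]
tool_rot: [179.9, -0.2, 91.6]
force: [-0.3, 0.3, 0.0]
grip_width: 0.0008
grasp_force: 0.0
```

servo_tool:
  series:
    - [[0,0,-0.04,0,0,0,0],[0,0,-0.04,0,0,0,0],[0,0,-0.04,0,0,0,0],[0,0,-0.04,0,0,0,0]]

```text
time_s: 40.83
tool_pos: [0.657, -0.1642, 0.0686]
tool_rot: [179.9, -0.2, 91.6]
force: [-0.1, -0.3, 0.4]
grip_width: 0.0002
grasp_force: 0.0
```

Run:
```python
from m import *
plan((S(-2,-165,62),90.95),(S(-2,-165,57),90.95))
```

```text
now [ 0.657  -0.1642  0.0686] [179.9  -0.2  91.6] q [15. 28. -4. 89.  2. 64. 12.] F [-0.1 -0.3  0.4] t 40.8333
  row [-0.0377, -0.0103, 0.0218, 0.0004, -0.0012, 0.0036] n>=0.3
  row [0.0, -0.0, 0.0167, 0.0, 0.0, 0.0] n>=0.1
```

servo_tool:
  series:
    - [[-0.038,-0.01,0.01,0,-0.001,0.0036,0],[-0.038,-0.01,0.02,0,-0.001,0.0036,0],[-0.038,-0.01,0.034,0,-0.001,0.0036,0],[-0.038,-0.01,0.041,0,-0.001,0.0036,0],[-0.038,-0.01,0.041,0,-0.001,0.0036,0]]

```text
time_s: 41.25
tool_pos: [0.653, -0.1747, 0.0535]
tool_rot: [-179.8, -0.1, 91.0]
force: [-0.4, -0.2, 0.2]
grip_width: 0.0008
grasp_force: 0.0
```

servo_tool:
  series:
    - [[0,0,0.005,0,0,0,0],[0,0,0.007,0,0,0,0],[0,0,0.007,0,0,0,0]]

```text
time_s: 41.5
tool_pos: [0.6539, -0.1746, 0.0533]
tool_rot: [-180.0, -0.1, 91.0]
force: [-2.1, 0.4, 2.9]
grip_width: 0.0006
grasp_force: 1.7
```

servo_tool:
  series:
    - [[0,0,0.003,0,0,0,0],[0,0.01,0.003,0,0,0,0],[0,0.02,0.003,0,0,0,0],[0,0.03,0.003,0,0,0,0],[0,0.04,0.003,0,0,0,0],[0,0.05,0.003,0,0,0,0],[0,0.06,0.003,0,0,0,0],[0,0.07,0.003,0,0,0,0],[0,0.075,0.003,0,0,0,0],[0,0.075,0.003,0,0,0,0]]

```text
time_s: 42.33
tool_pos: [0.6785, -0.1744, 0.0535]
tool_rot: [179.8, -0.1, 91.0]
force: [1.5, 0.2, 6.2]
grip_width: 0.0008
grasp_force: 2.7
```

servo_tool:
  series:
    - [[0,0,-0.2,0,0,0,0],[0,0,-0.4,0,0,0,0],[0,-0.4,-0.4,0,0,0,0],[0,-0.8,-0.4,0,0,0,0],[0,-0.8,-0.4,0,0,0,0],[0,-0.8,-0.4,0,0,0,0],[0,-0.8,-0.4,0,0,0,0],[0,-0.8,-0.4,0,0,0,0],[0,-0.8,-0.4,0,0,0,0],[0,-0.8,-0.4,0,0,0,0]]

```text
time_s: 43.17
tool_pos: [0.4355, -0.1793, 0.1727]
tool_rot: [179.9, -0.0, 90.9]
force: [0.9, 0.7, 0.0]
grip_width: 0.0008
grasp_force: 0.0
```

```bash
cat > ptr.py <<'E'
from m import *
c=cam('top'); g=c['frame'].astype(float).mean(2)
sl=g[134:165,364:366].min(1); tb=g[146:160,372:377].mean(1)
print(sl.round().astype(int).tolist()); print(tb.round().astype(int).tolist())
tw=np.clip(160-tb,0,None); tr=(tw*np.arange(146,160)).sum()/tw.sum()
rows=np.arange(134,165); k=np.arange(6,26); i=k[sl[k].argmax()]; k=np.arange(i-3,i+4)
k=k[(k<26)]; w=np.clip(sl[k]-40,0,None); pr=(w*rows[k]).sum()/w.sum()
px=inS(ray(c,365,pr,.048))[0]; tx=inS(ray(c,374,tr,.0485))[0]
print('pointer row',pr,'x',px,'tab row',tr,'x',tx,'need rim mm',2*(tx-px)); plan()
cv2.imwrite('pics/ptr.png',cv2.resize(c['frame'][125:175,335:390],None,fx=10,fy=10,interpolation=cv2.INTER_CUBIC)[:,:,::-1])
E
python3 ptr.py
```

```text
[168, 169, 168, 130, 23, 22, 22, 20, 29, 32, 28, 23, 23, 22, 23, 22, 22, 35, 104, 127, 94, 41, 33, 35, 46, 56, 57, 56, 123, 169, 169]
[169, 169, 169, 169, 163, 126, 59, 72, 135, 169, 169, 169, 169, 169]
pointer row 152.96445880452342 x 1.3175460378778157 tab row 152.4237788513151 x 1.627159719543108 need rim mm 0.6192273633305847
now [ 0.4369 -0.179   0.1726] [179.9  -0.   91. ] q [ 21.  -1.  -2. 111.  -0.  70.  20.] F [-0.  -0.3  0.5] t 43.2167
```

View pics/ptr.png

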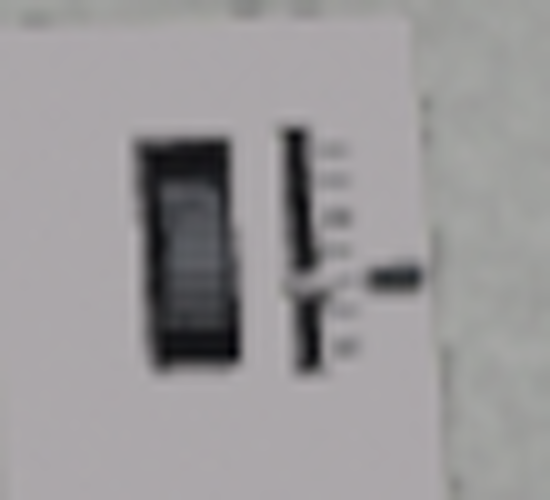

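Run:
```python
from m import *
c=cam('top'); P=pts(c); z=P[...,2]
w=np.zeros(z.shape,bool); w[115:200,230:332]=1
for m in blob(w&(z>.1)&(z<.12)&(c['frame'].min(2)>100),P,3,15): print('cap',P[m].mean(0),inS(P[m].mean(0)))
m=(P[...,1]<.19)&(P[...,1]>-.17)&(z>.05)&(z<.073)&(abs(P[...,0]-.591)<.018); q=np.sort(P[m][:,1]); print('rod ends',inS([.592,q[3]]),inS([.589,q[-4]]))
hsv=cv2.cvtColor(c['frame'],cv2.COLOR_RGB2HSV).astype(int); am=(hsv[...,0]>5)&(hsv[...,0]<20)&(hsv[...,1]>120)&(c['frame'][...,0]>60)
print([m.sum() for m in blob(am,None,6)])
ok=abs(q[3]+.142)<.006 and abs(q[-4]-.122)<.006
print(ok)
if ok: print(env.sign_off())
```

```text
cap [0.65417597 0.01743576 0.11030408] [ 1.13904542 27.92070839]
cap [ 0.6554213  -0.05691098  0.11032949] [  1.15154439 -46.43645992]
rod ends [ -63.65116404 -129.21784499] [-62.32113459 131.93300239]
[np.int64(185), np.int64(177)]
True
the job is handed in; nothing more can be done
None
```

The job is handed in after about 43 s of robot time: the thumbwheel was rolled to off first, both amber bottles found stand on the deck, the rod is through both eyelets with its head at the left one, and the pointer is level with the tab to about 0.5 mm by camera. I viewed 17 pictures, three over your limit of 14.

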